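Load the incubating shaker for a warm-up run

TASK

Warm up the reagents: swing the shaker's clear hood open past its spring so that it stays up by itself, then pack the yellow tube rack and every blue-capped amber bottle and white reagent pack that is on the bench into the shaker's tray, all standing upright on the tray floor. Then shut the hood fully, press the green start button, and leave the timer and the plastic flask on the bench undisturbed.

Things in the scene. Friction and masses are not known exactly. Their poses are not given: they have to be found in the camera images.
- shaker: White benchtop incubating shaker, fixed, angled towards the robot. Origin on the worktop under the centre of its tray; x points from its front (hood handle) to its rear hinge, y to its left, z up. Housing 250 (x) x 224 (y) mm, 52 mm high, with a tub wall round the tray up to 100 mm. On its right, behind a 16 mm slot, a console from y = -128 to -220 mm, 86 mm high, with the start button.
- tray_floor (a point): Centre of the floor of the open aluminium tray, 55 mm above the worktop, axes as the shaker's. Inside 174 mm along x, 190 mm along y; walls 3 mm thick, rim 21 mm above the floor; round it, 2 mm off, the shaker's tub wall rises to 45 mm above the floor (6 mm thick, 12 mm in front). Room for the rack lengthwise along x at one side and, beside it, two lanes along x, each for three bottles or for one pack (lengthwise along x) and one bottle, some 4 mm apart.
- hood (a joint): Hinge of the clear box-shaped hood, rad: 0 closed, growing to the stop at 1.66. Weight and spring pull it shut below about 0.9 and open beyond; it then stays at the stop. Moving it takes about 5 N at the handle. Closed it spans shaker x -105 to 97 mm, y -106 to 106 mm, up to 212 mm above the worktop, 153 mm clear over the tray floor; open it stands wholly behind the hinge line.
- hood_hinge (a point): Point on the hood's hinge axis, at mid-width, axes as the shaker's; the hinge axis runs along the shaker's y, 104 mm above the worktop, 99 mm behind the tray's centre.
- hood_handle (a point): Centre of the hood's black T-handle: a 20 mm diameter round bar, 36 mm long, lying along the shaker's y on a 10 mm thick stem, 42 mm in front of the hood's front face. It travels with the hood, 246 mm from the hinge axis (18 mm above its level when closed); it can be pinched by its two flat ends (along y) and then turns between the fingers as the hood swings.
- start (a joint): Travel of the green start button, m: 0 released, 0.006 fully pressed; springs back; fully down takes 5 N.
- start_top (a point): Centre of the top of the green start button (28 mm diameter, in a black collar), 104 mm above the worktop; pressed straight down. The closed hood's right side is 72 mm from it.
- rack_mid (a point): Centre of the yellow tube rack (empty, loose, 0.15 kg), half-way up, 49.5 mm above its underside. Its body is 60 mm wide along its own x, 166 mm long along its own y and 91 mm high; small tabs reach 66 mm width and 99 mm height. Grip it across its width.
- bottle_1_mid (a point): An amber reagent bottle with blue screw cap (loose, 0.16 kg), may be absent: centre of the bottle, half-way up, 67.5 mm above its underside. Body 54 mm diameter up to 85 mm height, then a shoulder; the cap, 28 mm diameter, spans 108 to 135 mm above the underside and is where to grip it.
- bottle_2_mid (a point): An amber reagent bottle with blue screw cap (loose, 0.16 kg), may be absent: centre of the bottle, half-way up, 67.5 mm above its underside. Body 54 mm diameter up to 85 mm height, then a shoulder; the cap, 28 mm diameter, spans 108 to 135 mm above the underside and is where to grip it.
- bottle_3_mid (a point): An amber reagent bottle with blue screw cap (loose, 0.16 kg), may be absent: centre of the bottle, half-way up, 67.5 mm above its underside. Body 54 mm diameter up to 85 mm height, then a shoulder; the cap, 28 mm diameter, spans 108 to 135 mm above the underside and is where to grip it.
- bottle_4_mid (a point): An amber reagent bottle with blue screw cap (loose, 0.16 kg), may be absent: centre of the bottle, half-way up, 67.5 mm above its underside. Body 54 mm diameter up to 85 mm height, then a shoulder; the cap, 28 mm diameter, spans 108 to 135 mm above the underside and is where to grip it.
- pack_1_mid (a point): A white rectangular reagent pack with an orange cap (loose, 0.3 kg), may be absent: its centre, 67.5 mm above its underside. Body 54 mm along its own x, 108 mm along its own y, 95 mm high. On top is a white carrying grip, a bar 22 mm wide (x) and 60 mm long (y) spanning 115 to 135 mm above the underside, centred 16 mm from the pack's centre towards its own -y; the low orange cap is at the +y end. Grip it across the bar's width.
- pack_2_mid (a point): A white rectangular reagent pack with an orange cap (loose, 0.3 kg), may be absent: its centre, 67.5 mm above its underside. Body 54 mm along its own x, 108 mm along its own y, 95 mm high. On top is a white carrying grip, a bar 22 mm wide (x) and 60 mm long (y) spanning 115 to 135 mm above the underside, centred 16 mm from the pack's centre towards its own -y; the low orange cap is at the +y end. Grip it across the bar's width.
- timer: A white bench timer, 66 x 66 x 19 mm; origin at the centre of its underside. Not part of the job.
- flask: An empty translucent plastic flask, 75 mm diameter, 130 mm high; origin at the centre of its underside. Not part of the job.

How it is judged (in metres and radians):
On the way, in this order (a step that is already met when the one before it is completed fails the run):
1. the hood stands open by itself (joint over 1.5 rad), let go (value of joint hood above 1.5 rad and contact force between the fingers and shaker below 0.3 N), for 0.3 s.
2. with the hood open, the rack and every bottle and pack that is present stand upright on the tray's floor (value of joint hood above 1.5 rad and x of rack_mid in the frame of tray_floor between -0.075 and 0.075 m and y of rack_mid in the frame of tray_floor between -0.085 and 0.085 m and z of rack_mid in the frame of tray_floor between 0.0435 and 0.0555 m and angle between each of rack_mid, bottle_1_mid, bottle_2_mid, bottle_3_mid, bottle_4_mid, pack_1_mid, pack_2_mid's own z axis and vertical below 0.08 rad and x of bottle_1_mid in the frame of tray_floor between -0.075 and 0.075 m and y of bottle_1_mid in the frame of tray_floor between -0.085 and 0.085 m and z of bottle_1_mid in the frame of tray_floor between 0.0615 and 0.0735 m and x of bottle_2_mid in the frame of tray_floor between -0.075 and 0.075 m and y of bottle_2_mid in the frame of tray_floor between -0.085 and 0.085 m and z of bottle_2_mid in the frame of tray_floor between 0.0615 and 0.0735 m and x of bottle_3_mid in the frame of tray_floor between -0.075 and 0.075 m and y of bottle_3_mid in the frame of tray_floor between -0.085 and 0.085 m and z of bottle_3_mid in the frame of tray_floor between 0.0615 and 0.0735 m and x of bottle_4_mid in the frame of tray_floor between -0.075 and 0.075 m and y of bottle_4_mid in the frame of tray_floor between -0.085 and 0.085 m and z of bottle_4_mid in the frame of tray_floor between 0.0615 and 0.0735 m and x of pack_1_mid in the frame of tray_floor between -0.075 and 0.075 m and y of pack_1_mid in the frame of tray_floor between -0.085 and 0.085 m and z of pack_1_mid in the frame of tray_floor between 0.0615 and 0.0735 m and x of pack_2_mid in the frame of tray_floor between -0.075 and 0.075 m and y of pack_2_mid in the frame of tray_floor between -0.085 and 0.085 m and z of pack_2_mid in the frame of tray_floor between 0.0615 and 0.0735 m), for 0.3 s.
3. the hood is shut (joint under 0.03 rad) on the load (value of joint hood below 0.03 rad and x of rack_mid in the frame of tray_floor between -0.075 and 0.075 m and y of rack_mid in the frame of tray_floor between -0.085 and 0.085 m and z of rack_mid in the frame of tray_floor between 0.0435 and 0.0555 m and angle between each of rack_mid, bottle_1_mid, bottle_2_mid, bottle_3_mid, bottle_4_mid, pack_1_mid, pack_2_mid's own z axis and vertical below 0.08 rad and x of bottle_1_mid in the frame of tray_floor between -0.075 and 0.075 m and y of bottle_1_mid in the frame of tray_floor between -0.085 and 0.085 m and z of bottle_1_mid in the frame of tray_floor between 0.0615 and 0.0735 m and x of bottle_2_mid in the frame of tray_floor between -0.075 and 0.075 m and y of bottle_2_mid in the frame of tray_floor between -0.085 and 0.085 m and z of bottle_2_mid in the frame of tray_floor between 0.0615 and 0.0735 m and x of bottle_3_mid in the frame of tray_floor between -0.075 and 0.075 m and y of bottle_3_mid in the frame of tray_floor between -0.085 and 0.085 m and z of bottle_3_mid in the frame of tray_floor between 0.0615 and 0.0735 m and x of bottle_4_mid in the frame of tray_floor between -0.075 and 0.075 m and y of bottle_4_mid in the frame of tray_floor between -0.085 and 0.085 m and z of bottle_4_mid in the frame of tray_floor between 0.0615 and 0.0735 m and x of pack_1_mid in the frame of tray_floor between -0.075 and 0.075 m and y of pack_1_mid in the frame of tray_floor between -0.085 and 0.085 m and z of pack_1_mid in the frame of tray_floor between 0.0615 and 0.0735 m and x of pack_2_mid in the frame of tray_floor between -0.075 and 0.075 m and y of pack_2_mid in the frame of tray_floor between -0.085 and 0.085 m and z of pack_2_mid in the frame of tray_floor between 0.0615 and 0.0735 m), for 0.3 s.
4. the start button is pressed (more than 4 mm) with the hood shut (value of joint start above 0.004 m and value of joint hood below 0.03 rad), for 0.05 s.
At the end, for the whole second after the job is handed in: The hood is shut (under 0.03 rad) and the button released; the rack and every bottle and pack present stand in the tray: centres within 75 mm (x) and 85 mm (y) of the tray's centre, resting on its floor within 6 mm, tilted less than 0.08 rad (all of step 3 and value of joint start below 0.002 m); the robot touches nothing.
It fails at once if the timer is shoved more than 40 mm or tipped (distance of timer from where it was at the start of the episode above 0.04 m or angle between timer's own z axis and vertical above 0.5 rad).
It fails at once if the flask is shoved more than 40 mm or tipped (distance of flask from where it was at the start of the episode above 0.04 m or angle between flask's own z axis and vertical above 0.5 rad).
Of bottle_1, bottle_2, bottle_3, bottle_4, pack_1, pack_2 only 3 to 4 are there at a start; the rules pass over those that are not, and their reading is None.
At some moment in a run one of rack may be knocked a few centimetres aside while the robot is not near it.
It also fails if it takes over 210 s, if anything falls off the work surface, if the arm or the gripper's body presses on something with over 40 N, if the wrist force passes 120 N, or if a joint passes its speed limit or range.

ROBOT

A 6-joint arm with a two-finger parallel gripper is mounted at the origin on a cart in front of the work surface, level with it; the furniture and walls round the work are solid. World frame = base frame: x ahead of the robot, y to its left, z up, the work surface at z = 0. Lengths are in m, angles in degrees, forces in N, time in s.
With the tool pointing down it reaches from about 0.4 to 0.825 m from the base axis. Payload 7 kg.
Tool frame: the origin (TCP) lies on the centre line of the jaws, within the pads' length; the fingertips stand 19 mm ahead of it and the grasp point (between the pads) is the TCP; z points along the fingers, y is the line along which they close (so a half turn about z gives the same grasp; the last joint's range is limited). The gripper opens to 88 mm and grips with 3 to 60 N. Pads are 19 mm wide; open, the fingers measure 130 mm over their backs; the gripper's body (78 mm by 193 mm) begins 47 mm behind the grasp point.
Start: joints at [-47.55, 20.546, 0.682, 0, -70.136, -16.507], TCP at [0.295, -0.607, 0.246] pointing down, gripper open.
Joint ranges: [-176.03, 176.03], [-82.01, 121.73], [-58.28, 71.71], [-173.87, 95.51], [-174.79, -0.11], [-173.66, 173.66]. Speed limits (degrees/s): [136.94, 136.94, 172.46, 180, 180, 180].

INTERFACE

Orientations are given as [roll, pitch, yaw] about the fixed x, y, z axes, in that order (R = Rz(yaw) Ry(pitch) Rx(roll)).
In Python, from plant import * gives the robot as it stands. The module is installed in compiled form; this text tells all that it offers.
- The arm moves only by the tool play_rows, never from a script. Its argument "deltas" is a list of rows, each a list of 6 numbers: the shift along the world's x, y, z scaled (see below), then the turn, a rotation vector about the world's x, y, z scaled (see below). A call has 1 to 10 rows; each row shifts and turns the commanded pose from where the row before left it; what a row does not reach is not made up. The controller multiplies each number of a shift by 800 mm and each number of a turn by 180 degrees. A row lasts 1/10 s, in which the tool goes at most 50 mm and 8.59 degrees, less where a joint would pass 70% of its speed; a pose out of reach is approached as far as the arm can. A call with a number of a shift or a turn outside -1 to 1 is refused whole. A call with a gripper value outside its range is refused whole. "gripper" is the gripper command: -1 is shut, 1 is fully open, values between are in proportion, set as the call begins (left out, the last holds). The fingers move at their own pace and stop on an object; the grip force is fixed at half the most. Time passes only in rows, so rows that do not move let the fingers close. It gives the time, the measured TCP pose, the force, the opening and the grip force at its end, in the units of the state.
- get_obs(): the state, without advancing time (a new reading comes with each control period).
- snapshot(name): name is "side" or "top"; returns (picture, depth): 420x560x3 uint8, blue, green, red; 420x560 float32, m along the optical axis (not along the pixel's ray), 0 where there is no reading.
- camera_model(name): a dict with "fx", "fy", "cx", "cy" (pixels), "k1" (the pictures are not rectified: a ray, as slopes to the right and down, at radius r is drawn at 1 + k1 r^2 times it, then the intrinsics apply), "world_to_cam" (4x4, takes a point from world to camera coordinates). Camera axes: x right, y down, z forward; pixel columns grow to the right and rows downward; lengths in m; the calibration is good to about 2 mm. A picture is of the moment at which its call begins. camera_model takes no time and is no camera call.
- close_job(): hands the job in; it is judged then, once.
The state is a dict: "clock": time; "joint_pos": joint angles; "qvel": joint speeds; "tau": joint torques, N m; "tool_pos": TCP position; "orientation": TCP orientation; "force": force on the tool from outside, world axes, zero at the start; "moment": the same for the moment, N m; "opening": finger opening in m; "gripper_force": force on a finger pad.
Only numpy, scipy, OpenCV 4.12 (cv2) and the standard library are available. Lean on these libraries where they do the work, as an engineer would, in place of code of your own. Each camera call takes 0.05 s, during which the arm holds its last target. There are 200 camera calls.

## Working session

There is one attempt and no reset: what is moved stays moved. The work goes in short steps, Python scripts to look and compute and a tool call to move; the robot and the scene stay as the last step left them, time stands still between calls to the robot, and variables do not carry over. Pictures are saved under pics/ and viewed, at most 14 in all, crops included, and the job is handed in when it is done.

Besides the shell and the picture viewer there is one more tool, called after "Emit:" as name(argument=value, ...) on one line, values as JSON. play_rows: Moves the arm, as the interface text tells. Its arguments: {"type":"object","properties":{"deltas":{"type":"array","items":{"type":"array","items":{"type":"number","minimum":-1,"maximum":1}}},"gripper":{"type":"number"}},"required":["deltas"]}

```bash
mkdir -p pics
cat > h.py <<'E'
from plant import *
import numpy as np, cv2
def cam(n):
    m=camera_model(n); T=np.array(m["world_to_cam"]); return m,T
def rays(n,uv):
    m,T=cam(n); uv=np.atleast_2d(uv).astype(float)
    d=np.c_[(uv[:,0]-m["cx"])/m["fx"],(uv[:,1]-m["cy"])/m["fy"]]
    s=d.copy()
    for _ in range(10): s=d/(1+m["k1"]*(s**2).sum(1,keepdims=True))
    R=T[:3,:3]; o=-R.T@T[:3,3]
    return o,np.c_[s,np.ones(len(s))]@R
def onplane(n,uv,z):
    o,d=rays(n,uv); return o+d*((z-o[2])/d[:,2])[:,None]
def cloud(n,depth):
    v,u=np.nonzero(depth>0)
    o,d=rays(n,np.c_[u,v]); P=np.zeros(depth.shape+(3,)); P[v,u]=o+d*depth[v,u][:,None]; return P
E
python3 - <<'E'
from h import *
for n in("side","top"):
    p,d=snapshot(n); cv2.imwrite(f"pics/{n}0.png",p); np.save(f"{n}0.npy",d)
    m,T=cam(n); print(n,m["fx"],m["k1"],-T[:3,:3].T@T[:3,3],T[2,:3],(d>0).mean())
print(get_obs())
E
```

```text
side 406.2111344935621 -0.11873772951164398 [0.40278822 0.71374583 1.10373207] [ 0.11527606 -0.57051289 -0.81315833] 0.995969387755102
top 399.3696780465958 -0.07293447178111405 [0.33204274 0.03626014 1.41215752] [ 1.68048009e-01 -3.04378929e-04 -9.85778765e-01] 0.9958545918367347
{'clock': 0.1, 'joint_pos': array([-4.75483391e+01,  2.05875616e+01,  6.40529129e-01, -1.74742434e-02,
       -7.01353133e+01, -1.65063048e+01]), 'qvel': array([ 0.06702947,  0.00769824, -0.05692205, -0.01549209, -0.03057799,
        0.01001933]), 'tau': array([ 1.91098252e-04, -5.84162021e+01,  2.93753278e+01,  7.01547414e+00,
        1.01930840e-02, -6.24458335e-05]), 'tool_pos': array([ 0.29512458, -0.60662704,  0.24472602]), 'orientation': array([ 1.79916380e+02, -7.64739148e-03, -1.54060588e+02]), 'force': array([-0.06676169,  0.1444544 ,  0.18084632]), 'moment': array([-0.01248522,  0.01363056, -0.02652316]), 'gripper_force': 0.0, 'opening': 0.0880534879017012}
```

View pics/top0.png

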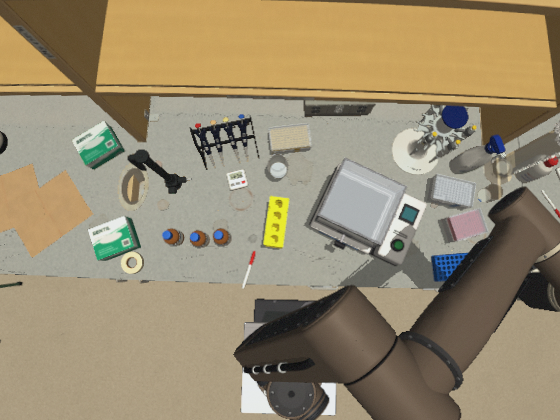

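View pics/side0.png

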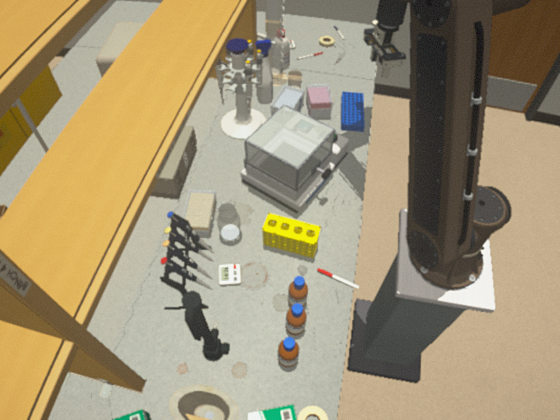

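The top view shows three bottles, with caps near (172,237), (199,239) and (221,237). The rack is at (277,222), the timer at (237,180) and the flask at (279,168). The shaker is near (365,205), with its handle at (337,243) and button at (397,245). The side view agrees, and I see no packs so far.

```bash
cat > meas.py <<'E'
from h import *
def blobs(mask,amin):
    n,l,s,c=cv2.connectedComponentsWithStats(mask.astype(np.uint8)); return [(l==i,s[i,4],c[i]) for i in range(1,n) if s[i,4]>=amin]
def run(p,d,name):
    P=cloud(name,d); hsv=cv2.cvtColor(p,cv2.COLOR_BGR2HSV); h,s,v=[hsv[...,i] for i in range(3)]
    work=(P[...,0]>.2)&(P[...,0]<.9)&(abs(P[...,1])<.75)&(P[...,2]<.35)
    for nm,mk,am in(("blue",(h>100)&(h<125)&(s>150)&(v>60),20),("yel",(h>22)&(h<34)&(s>150),60),("green",(h>45)&(h<90)&(s>100)&(v>40),15),("orange",(h>5)&(h<18)&(s>190)&(v>150),10)):
        for m,a,c in blobs(mk&work,am):
            Q=P[m]; zt=np.percentile(Q[:,2],90)
            t=Q[Q[:,2]>zt-.012]
            print(name,nm,a,c.round(1),"ztop",zt.round(3),"med",np.median(t,0).round(3),"ray@z",onplane(name,c,zt)[0].round(3))
            if nm=="yel":
                mm=m&(abs(P[...,2]-.093)<.012); yy,xx=np.nonzero(mm)
                if len(xx)>20:
                    W=onplane(name,np.c_[xx,yy],.091)[:,:2]; r=cv2.minAreaRect((W*1000).astype(np.float32)); print("  rack",r)
    return P
if __name__=="__main__":
    import sys
    for n in("top","side"):
        p=cv2.imread(f"pics/{n}0.png"); d=np.load(f"{n}0.npy"); P=run(p,d,n)
        for nm,(u,v) in {"top":{"handle":(337,243),"btn":(397,245),"hood":(365,190),"timer":(237,180),"flask":(279,168),"shelf":(300,50),"shelf2":(300,88),"shelfend":(140,130)},"side":{"hood":(290,140),"handle":(335,148),"flask":(229,212)}}[n].items(): print(n,nm,P[v,u].round(3))
E
python3 meas.py
python3 - <<'E'
import cv2
p=cv2.imread('pics/top0.png')[140:290,290:440]; q=cv2.imread('pics/side0.png')[90:220,220:370]
cv2.imwrite('pics/c1.png',cv2.hconcat([cv2.resize(p,(400,400),interpolation=2),cv2.resize(q,(400,400),interpolation=2)]))
E
```

```text
top blue 123 [498.4 143.2] ztop 0.269 med [ 0.727 -0.622  0.266] ray@z [ 0.727 -0.618  0.269]
top blue 30 [490.9 147.9] ztop 0.242 med [ 0.717 -0.614  0.238] ray@z [ 0.72  -0.608  0.242]
top blue 56 [166.9 234.7] ztop 0.138 med [0.429 0.407 0.135] ray@z [0.43  0.405 0.138]
top blue 53 [218.2 234.7] ztop 0.139 med [0.435 0.24  0.135] ray@z [0.435 0.24  0.139]
top blue 59 [194.2 236.7] ztop 0.137 med [0.426 0.317 0.135] ray@z [0.426 0.317 0.137]
top blue 597 [445.7 264.9] ztop 0.033 med [ 0.364 -0.535  0.03 ] ray@z [ 0.36  -0.534  0.033]
top yel 964 [275.7 221.9] ztop 0.094 med [0.488 0.057 0.091] ray@z [0.487 0.058 0.094]
  rack ((489.58343505859375, 58.08665466308594), (64.2590103149414, 165.49095153808594), 83.99620056152344)
top green 444 [ 98.4 148.2] ztop 0.073 med [0.727 0.692 0.07 ] ray@z [0.731 0.693 0.073]
top green 118 [108.  157.7] ztop 0.041 med [0.723 0.656 0.036] ray@z [0.706 0.669 0.041]
top green 71 [134.2 232.5] ztop 0.031 med [0.444 0.556 0.027] ray@z [0.442 0.552 0.031]
top green 527 [112.9 245.2] ztop 0.073 med [0.388 0.606 0.07 ] ray@z [0.393 0.606 0.073]
top gree
[... 475 characters left out ...]
d [0.436 0.244 0.135] ray@z [0.436 0.246 0.138]
side blue 86 [296.9 308.7] ztop 0.136 med [0.427 0.322 0.134] ray@z [0.428 0.323 0.136]
side blue 100 [288.8 343.2] ztop 0.136 med [0.431 0.413 0.134] ray@z [0.431 0.414 0.136]
side yel 1681 [290.6 234.7] ztop 0.093 med [0.49  0.065 0.091] ray@z [0.488 0.084 0.093]
  rack ((491.22259521484375, 61.12942886352539), (68.35466766357422, 164.3732452392578), 84.26290893554688)
side green 270 [277.9 412.6] ztop 0.072 med [0.429 0.565 0.07 ] ray@z [0.425 0.564 0.072]
side green 117 [131.6 415.5] ztop 0.071 med [0.765 0.649 0.069] ray@z [0.763 0.65  0.071]
side hood [ 0.543 -0.177  0.215]
side handle [ 0.403 -0.301  0.087]
side flask [0.695 0.024 0.065]
```

View pics/c1.png

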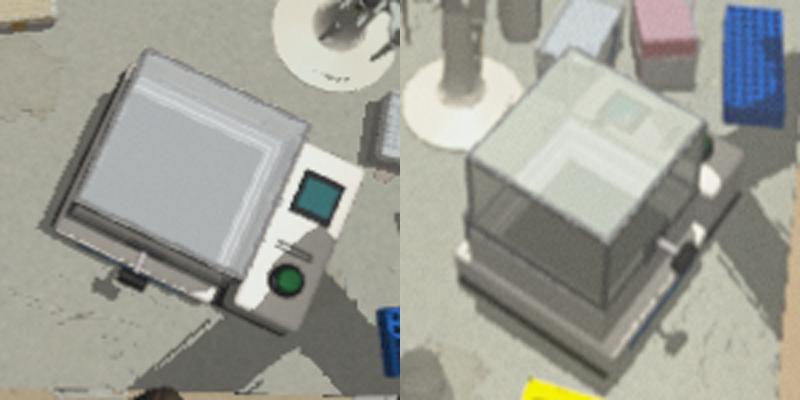

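Run:
```python
from h import *
for n,hd in(("top",(339.5,243.9)),("side",(326.9,172.9))):
    p=cv2.imread(f"pics/{n}0.png"); d=np.load(f"{n}0.npy"); P=cloud(n,d)
    m=(abs(P[...,2]-.212)<.008)&(P[...,0]>.35)&(P[...,0]<.75)&(P[...,1]>-.45)&(P[...,1]<0)
    nn,l,s,c=cv2.connectedComponentsWithStats(m.astype(np.uint8)); i=1+np.argmax(s[1:,4]); yy,xx=np.nonzero(l==i)
    W=onplane(n,np.c_[xx,yy],.212)[:,:2]; r=cv2.minAreaRect((W*1000).astype(np.float32)); print(n,r,P[l==i][:,2].mean())
    print("handle",onplane(n,hd,.122)[0].round(3),onplane(n,hd,.130)[0].round(3))
    ux,uy=map(round,hd); 
    g=cv2.cvtColor(p,cv2.COLOR_BGR2GRAY)
    mk=(g<60)&(P[...,2]>.10)&(P[...,2]<.15)&(np.hypot(P[...,0]-.415,P[...,1]+.15)<.06)
    Q=P[mk]; print(mk.sum(),Q.mean(0).round(4),Q.min(0).round(3),Q.max(0).round(3))
```

```text
top ((546.5626220703125, -207.1293487548828), (214.96470642089844, 205.16024780273438), 65.94377136230469) 0.21274298379389225
handle [ 0.418 -0.151  0.122] [ 0.418 -0.149  0.13 ]
63 [ 0.4218 -0.1506  0.1317] [ 0.405 -0.183  0.126] [ 0.458 -0.132  0.144]
side ((548.0478515625, -201.80055236816406), (221.87705993652344, 207.49411010742188), 65.89022064208984) 0.21161867929653297
handle [ 0.415 -0.151  0.122] [ 0.415 -0.144  0.13 ]
4 [ 0.4181 -0.1379  0.1255] [ 0.41  -0.155  0.121] [ 0.425 -0.132  0.132]
```

```bash
cat >> h.py <<'E'
from scipy.spatial.transform import Rotation as Ro
TH=np.radians(-24.0); O=np.array([0.551,-0.206,0])
def S(x,y,z): # shaker -> world
    c,s=np.cos(TH),np.sin(TH); return O+np.array([c*x-s*y,s*x+c*y,z])
def L(w): # world -> shaker
    c,s=np.cos(TH),np.sin(TH); d=np.asarray(w)-O; return np.array([c*d[0]+s*d[1],-s*d[0]+c*d[1],d[2]])
def Rt(yang,tilt=0): # tool y at world angle yang, tool down, tilted towards (yang-90)
    a=np.radians(yang); y=np.array([np.cos(a),np.sin(a),0]); f=np.array([np.sin(a),-np.cos(a),0])
    t=np.radians(tilt); z=f*np.sin(t)-np.array([0,0,1])*np.cos(t); return Ro.from_matrix(np.c_[np.cross(y,z),y,z])
def cur():
    o=get_obs(); return np.array(o["tool_pos"]),Ro.from_euler("xyz",o["orientation"],degrees=True)
def plan(wps,v=45.0,w=8.0,start=None):
    p,R=start or cur()
    for i,(q,Q) in enumerate(wps):
        q=np.asarray(q); dp=q-p; rv=np.degrees((Q*R.inv()).as_rotvec())
        n=max(1,int(np.ceil(max(np.linalg.norm(dp)*1000/v,np.linalg.norm(rv)/w))))
        print(i,"to",q.round(3),"n",n,"row",[float(x) for x in np.r_[dp/.8/n,rv/180/n].round(4)]); p,R=q,Q
    o=get_obs(); print("t",round(o["clock"],1),"pos",o["tool_pos"].round(4),"rpy",o["orientation"].round(1),"F",o["force"].round(1),"open",round(o["opening"],4),"j",o["joint_pos"].round(0))
E
python3 - <<'E'
from h import *
R=Rt(66,20); a=R.as_matrix()[:,2]; h=S(-.1463,0,.122); print(h,a)
plan([([.33,-.35,.33],R),(h-.1*a,R),(h-.0*a,R)])
E
```

```text
[ 0.4173483  -0.14649443  0.122     ] [ 0.31245095 -0.13911212 -0.93969262]
0 to [ 0.33 -0.35  0.33] n 7 row [0.0062, 0.0458, 0.0152, 0.0002, -0.0164, -0.0392]
1 to [ 0.386 -0.133  0.216] n 6 row [0.0117, 0.0453, -0.0238, 0.0, 0.0, 0.0]
2 to [ 0.417 -0.146  0.122] n 3 row [0.013, -0.0058, -0.0392, 0.0, 0.0, 0.0]
t 0.1 pos [ 0.2951 -0.6066  0.2447] rpy [ 179.9   -0.  -154.1] F [-0.1  0.1  0.2] open 0.0881 j [-48.  21.   1.  -0. -70. -17.]
```

Emit:
play_rows(deltas=[[0.0062,0.0458,0.0152,0.0002,-0.0164,-0.0392],[0.0062,0.0458,0.0152,0.0002,-0.0164,-0.0392],[0.0062,0.0458,0.0152,0.0002,-0.0164,-0.0392],[0.0062,0.0458,0.0152,0.0002,-0.0164,-0.0392],[0.0062,0.0458,0.0152,0.0002,-0.0164,-0.0392],[0.0062,0.0458,0.0152,0.0002,-0.0164,-0.0392],[0.0062,0.0458,0.0152,0.0002,-0.0164,-0.0392],[0,0,0,0,0,0]], gripper=1)

```text
clock: 0.9
tool_pos: [0.3286, -0.3559, 0.33]
orientation: [-179.6, 19.6, 157.7]
force: [1.0, -0.1, -0.1]
opening: 0.0876
gripper_force: 0.0
```

Emit:
play_rows(deltas=[[0.0117,0.0453,-0.0238,0,0,0],[0.0117,0.0453,-0.0238,0,0,0],[0.0117,0.0453,-0.0238,0,0,0],[0.0117,0.0453,-0.0238,0,0,0],[0.0117,0.0453,-0.0238,0,0,0],[0.0117,0.0453,-0.0238,0,0,0],[0,0,0,0,0,0],[0,0,0,0,0,0]])

```text
clock: 1.7
tool_pos: [0.3853, -0.1406, 0.2134]
orientation: [-179.4, 19.2, 158.1]
force: [-0.9, -0.6, -0.4]
opening: 0.0878
gripper_force: 0.0
```

Run:
```python
from h import *
R=Rt(66,20); a=R.as_matrix()[:,2]; h=S(-.1463,0,.122)
plan([(h,R)],v=35)
```

```text
0 to [ 0.417 -0.146  0.122] n 3 row [0.0134, -0.0025, -0.0381, 0.0004, -0.0017, -0.0035]
t 1.7 pos [ 0.3853 -0.1406  0.2134] rpy [-179.4   19.2  158.1] F [-0.9 -0.6 -0.4] open 0.0878 j [  20.  -18.  -54.   20.  -42. -145.]
```

Emit:
play_rows(deltas=[[0.0134,-0.0025,-0.0381,0.0004,-0.0017,-0.0035],[0.0134,-0.0025,-0.0381,0.0004,-0.0017,-0.0035],[0.0134,-0.0025,-0.0381,0.0004,-0.0017,-0.0035],[0,0,0,0,0,0],[0,0,0,0,0,0]])

```text
clock: 2.2
tool_pos: [0.4267, -0.1553, 0.1371]
orientation: [179.6, 18.4, 155.6]
force: [0.1, -0.4, 0.5]
opening: 0.0881
gripper_force: 0.0
```

Run:
```python
from h import *
for n in("top","side"):
    p,d=snapshot(n); cv2.imwrite(f"pics/{n}1.png",p); np.save(f"{n}1.npy",d)
p=cv2.imread('pics/top1.png')[170:290,290:410]; q=cv2.imread('pics/side1.png')[120:240,260:380]
cv2.imwrite('pics/c2.png',cv2.hconcat([cv2.resize(p,(400,400),interpolation=2),cv2.resize(q,(400,400),interpolation=2)]))
plan([(S(-.1463,0,.122),Rt(66,20))])
```

```text
0 to [ 0.417 -0.146  0.122] n 1 row [-0.012, 0.0099, -0.0203, -0.006, -0.0061, 0.001]
t 2.3 pos [ 0.427  -0.1544  0.1382] rpy [179.4  18.6 155.6] F [-0.5  0.9  0.3] open 0.0877 j [  11.   -5.  -58.   26.  -24. -149.]
```

View pics/c2.png

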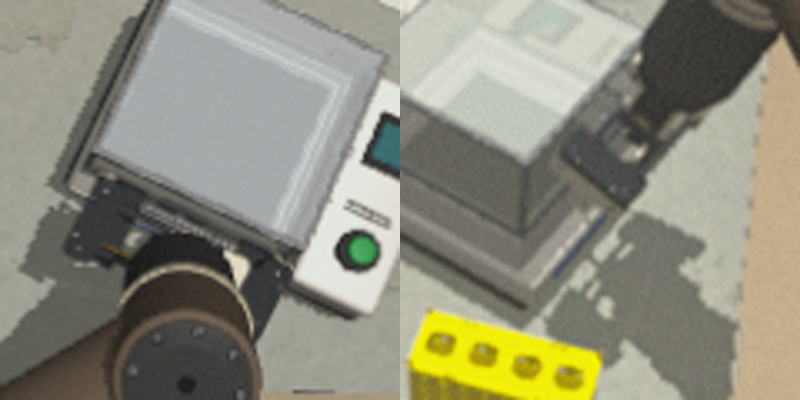

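The fingers straddle the handle, but joint 3 is at its limit. I'll reduce the tilt.

Run:
```python
from h import *
R=Rt(66,8); a=R.as_matrix()[:,2]; h=S(-.1463,0,.122)
plan([(h-.04*a,R),(h-.006*a,R)],v=30)
```

```text
0 to [ 0.412 -0.144  0.162] n 2 row [-0.0092, 0.0064, 0.0146, 0.0106, 0.0274, 0.0007]
1 to [ 0.417 -0.146  0.128] n 2 row [0.0027, -0.0012, -0.021, 0.0, 0.0, 0.0]
t 2.3 pos [ 0.427  -0.1544  0.1382] rpy [179.4  18.6 155.6] F [-0.5  0.9  0.3] open 0.0877 j [  11.   -5.  -58.   26.  -24. -149.]
```

Emit:
play_rows(deltas=[[-0.0092,0.0064,0.0146,0.0106,0.0274,0.0007],[-0.0092,0.0064,0.0146,0.0106,0.0274,0.0007],[0,0,0,0,0,0],[0,0,0,0,0,0]])

```text
clock: 2.7
tool_pos: [0.4136, -0.1438, 0.1618]
orientation: [179.9, 8.3, 156.0]
force: [-1.1, 0.2, -0.5]
opening: 0.0876
gripper_force: 0.0
```

Run:
```python
from h import *
R=Rt(66,8); a=R.as_matrix()[:,2]; h=S(-.1463,0,.122)
plan([(h-.006*a,R)],v=20)
```

```text
0 to [ 0.417 -0.146  0.128] n 2 row [0.0019, -0.0015, -0.0212, 0.0002, 0.0009, -0.0001]
t 2.7 pos [ 0.4136 -0.1438  0.1618] rpy [179.9   8.3 156. ] F [-1.1  0.2 -0.5] open 0.0876 j [  11.   -3.  -43.    7.  -43. -130.]
```

Emit:
play_rows(deltas=[[0.0019,-0.0015,-0.0212,0.0002,0.0009,0],[0.0019,-0.0015,-0.0212,0.0002,0.0009,0],[0,0,0,0,0,0],[0,0,0,0,0,0]])

```text
clock: 3.1
tool_pos: [0.4149, -0.1464, 0.1268]
orientation: [-179.9, 7.8, 156.1]
force: [-0.3, 0.2, -0.4]
opening: 0.0881
gripper_force: 0.0
```

Emit:
play_rows(deltas=[[0,0,0,0,0,0],[0,0,0,0,0,0],[0,0,0,0,0,0],[0,0,0,0,0,0],[0,0,0,0,0,0],[0,0,0,0,0,0],[0,0,0,0,0,0],[0,0,0,0,0,0]], gripper=-1)

```text
clock: 3.9
tool_pos: [0.4154, -0.1469, 0.1268]
orientation: [-179.8, 7.8, 156.1]
force: [0.1, -7.8, -0.3]
opening: 0.0359
gripper_force: 30.0
```

Run:
```python
from h import *
p,R=cur(); l=L(p); print(l)
c=np.array([.099,0,.104]); q=l-c; r=np.hypot(q[0],q[2]); print(r)
# arc in 18 rows, delta tool relative to current pos
A=1.42; n=20; pts=[]
for th in np.linspace(0,A,n+1):
    w=np.array([q[0]*np.cos(th)+q[2]*np.sin(th),0,q[2]*np.cos(th)-q[0]*np.sin(th)]); pts.append(S(*(c+w+[0,l[1],0])))
pts=np.array(pts); print((np.diff(pts,axis=0)/.8).round(4).tolist())
print(pts[-1]); plan([])
```

```text
[-0.14791251 -0.00119081  0.12679552]
0.24796254153549205
[[0.0026, -0.0011, 0.0218], [0.004, -0.0018, 0.0216], [0.0054, -0.0024, 0.0212], [0.0067, -0.003, 0.0207], [0.008, -0.0036, 0.0202], [0.0093, -0.0042, 0.0195], [0.0106, -0.0047, 0.0187], [0.0118, -0.0052, 0.0178], [0.0129, -0.0057, 0.0169], [0.0139, -0.0062, 0.0158], [0.0149, -0.0066, 0.0147], [0.0159, -0.0071, 0.0135], [0.0167, -0.0074, 0.0123], [0.0174, -0.0078, 0.0109], [0.0181, -0.0081, 0.0096], [0.0187, -0.0083, 0.0081], [0.0192, -0.0085, 0.0067], [0.0195, -0.0087, 0.0051], [0.0198, -0.0088, 0.0036], [0.02, -0.0089, 0.0021]]
[ 0.62765934 -0.24143445  0.35153495]
t 3.9 pos [ 0.4154 -0.1469  0.1268] rpy [-179.8    7.8  156.1] F [ 0.1 -7.8 -0.3] open 0.0359 j [  10.    0.  -46.    7.  -38. -130.]
```

Emit:
play_rows(deltas=[[0.0026,-0.0011,0.0218,0,0,0],[0.004,-0.0018,0.0216,0,0,0],[0.0054,-0.0024,0.0212,0,0,0],[0.0067,-0.003,0.0207,0,0,0],[0.008,-0.0036,0.0202,0,0,0],[0.0093,-0.0042,0.0195,0,0,0],[0.0106,-0.0047,0.0187,0,0,0],[0.0118,-0.0052,0.0178,0,0,0],[0.0129,-0.0057,0.0169,0,0,0],[0.0139,-0.0062,0.0158,0,0,0]])

```text
clock: 4.9
tool_pos: [0.4814, -0.1765, 0.2817]
orientation: [-179.8, 7.5, 156.1]
force: [-7.5, 2.0, 3.6]
opening: 0.036
gripper_force: 30.0
```

Emit:
play_rows(deltas=[[0.0149,-0.0066,0.0147,0,0,0],[0.0159,-0.0071,0.0135,0,0,0],[0.0167,-0.0074,0.0123,0,0,0],[0.0174,-0.0078,0.0114,0,0,0],[0.0181,-0.0081,0.01,0,0,0],[0.0183,-0.0082,0.0085,0,0,0],[0.0185,-0.0083,0.007,0,0,0],[0.0185,-0.0083,0.006,0,0,0],[0.0185,-0.0083,0.0045,0,0,0],[0,0,0,0,0,0]])

```text
clock: 5.9
tool_pos: [0.6107, -0.2342, 0.3525]
orientation: [-179.8, 7.8, 156.1]
force: [-1.4, -3.7, 2.1]
opening: 0.0354
gripper_force: 30.0
```

Run:
```python
from h import *
print(L(cur()[0])); plan([])
p,d=snapshot("side"); cv2.imwrite("pics/s2.png",p)
```

```text
[ 0.06604293 -0.00151271  0.35245679]
t 5.9 pos [ 0.6107 -0.2342  0.3525] rpy [-179.8    7.8  156.1] F [-1.4 -3.7  2.1] open 0.0354 j [  -2.   11.   -0.    3.  -72. -113.]
```

View pics/s2.png

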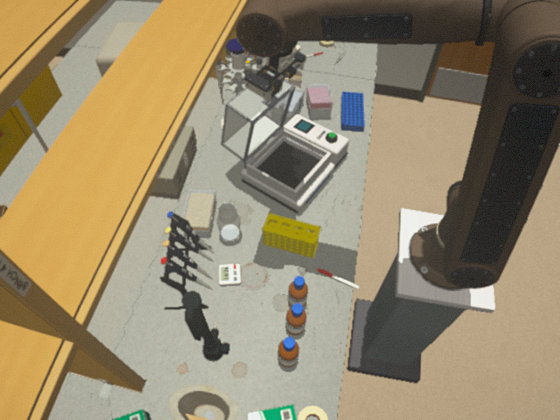

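The hood is held at about 1.35 rad and the tray is visible. I'll release it and back off.

Emit:
play_rows(deltas=[[0,0,0,0,0,0],[0,0,0,0,0,0],[0,0,0,0,0,0],[0,0,0,0,0,0],[0,0,0,0,0,0],[-0.005,0.002,0.04,0,0,0],[-0.005,0.002,0.04,0,0,0],[-0.01,0.01,0.03,0,0,0]], gripper=1)

```text
clock: 6.75
tool_pos: [0.5936, -0.2216, 0.4423]
orientation: [-179.9, 7.9, 156.1]
force: [1.3, 0.6, -0.3]
opening: 0.0868
gripper_force: 0.0
```

Emit:
play_rows(deltas=[[-0.02,0.05,0,0,0,0],[-0.02,0.05,0,0,0,0],[-0.02,0.05,0,0,0,0],[-0.02,0.05,0,0,0,0],[-0.02,0.05,0,0,0,0],[-0.02,0.05,0,0,0,0],[-0.02,0.05,0,0,0,0],[-0.02,0.05,0,0,0,0],[0,0,0,0,0,0]])

```text
clock: 7.65
tool_pos: [0.4639, 0.1024, 0.4408]
orientation: [-180.0, 7.8, 156.4]
force: [0.2, -0.1, -0.8]
opening: 0.0877
gripper_force: 0.0
```

Run:
```python
from meas import *
for n in("top","side"):
    p,d=snapshot(n); cv2.imwrite(f"pics/{n}3.png",p); np.save(f"{n}3.npy",d); run(p,d,n)
plan([])
q=cv2.imread("pics/top3.png"); cv2.imwrite("pics/t3.png",cv2.resize(q[100:300,240:500],(780,600),interpolation=2))
```

```text
top blue 190 [496.4 144.5] ztop 0.269 med [ 0.727 -0.619  0.266] ray@z [ 0.723 -0.612  0.269]
top blue 1471 [462.1 265.8] ztop 0.034 med [ 0.359 -0.598  0.03 ] ray@z [ 0.359 -0.592  0.034]
top yel 198 [279.5 202.5] ztop 0.094 med [0.557 0.039 0.091] ray@z [0.553 0.047 0.094]
  rack ((549.6585693359375, 51.645233154296875), (62.52023696899414, 44.65216827392578), 83.99620056152344)
top green 446 [ 98.5 148.3] ztop 0.074 med [0.727 0.691 0.07 ] ray@z [0.731 0.693 0.074]
top green 115 [107.9 157.8] ztop 0.04 med [0.721 0.658 0.036] ray@z [0.706 0.67  0.04 ]
top green 68 [133.9 231.6] ztop 0.034 med [0.447 0.557 0.029] ray@z [0.444 0.552 0.034]
top green 528 [112.9 245.2] ztop 0.074 med [0.388 0.606 0.07 ] ray@z [0.393 0.606 0.074]
top green 61 [398.  244.6] ztop 0.111 med [ 0.421 -0.345  0.108] ray@z [ 0.422 -0.345  0.111]
side blue 20 [262.6  41.3] ztop 0.268 med [ 0.732 -0.619  0.265] ray@z [ 0.731 -0.614  0.268]
side blue 455 [355.6 109.3] ztop 0.033 med [ 0.347 -0.595  0.029] ray@z [ 0.347 -0.589  0.033]
side blue 91 [297.  308.9] ztop 0.136 med [0.427 0.322 0.134] ray@z [0.427 0.323 0.136]
side blue 104 [288.7 343.1] ztop 0.136 med [0.431 0.412 0.134] ray@z [0.431 0.413 0.136]
side yel 1679 [290.6 234.8] ztop 0.092 med [0.49  0.065 0.091] ray@z [0.488 0.084 0.092]
  rack ((491.2209167480469, 61.07178497314453), (68.37641143798828, 164.32568359375), 84.34625244140625)
side green 274 [277.7 412.6] ztop 0.072 med [0.429 0.565 0.07 ] ray@z [0.426 0.564 0.072]
side green 117 [131.6 415.5] ztop 0.072 med [0.765 0.649 0.069] ray@z [0.763 0.65  0.072]
t 7.8 pos [0.465  0.0998 0.4408] rpy [-179.9    7.8  156.3] F [ 0.8 -0.7  0.2] open 0.0877 j [  42.   -7.  -10.    7.  -84. -156.]
```

View pics/t3.png

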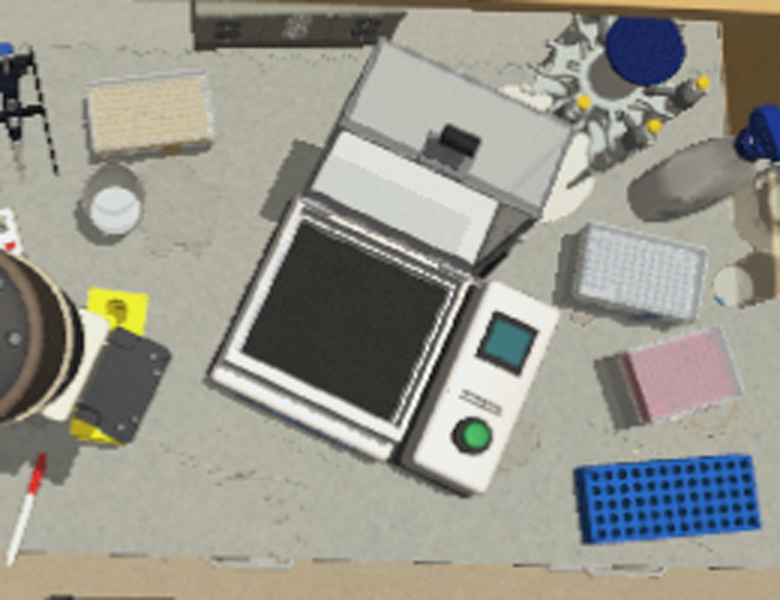

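View pics/side3.png

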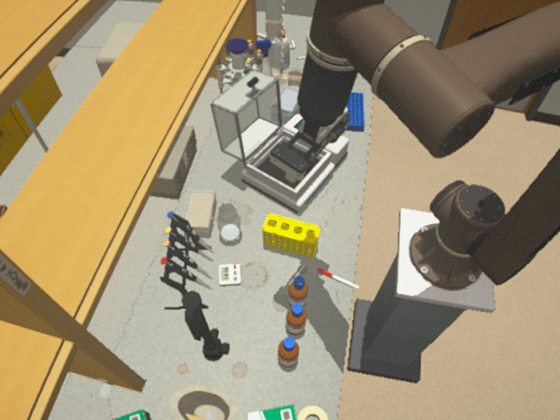

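The hood is at its stop with the tray exposed. There are no packs, so the load is the rack and three bottles. I'll check the tray's location and plan the rack grasp.

Run:
```python
from h import *
for n in("top",):
    d=np.load(f"{n}3.npy"); P=cloud(n,d); 
    c,s=np.cos(TH),np.sin(TH); D=P-O; X=c*D[...,0]+s*D[...,1]; Y=-s*D[...,0]+c*D[...,1]; Z=P[...,2]
    for nm,lo,hi in(("tub",.094,.106),("floor",.045,.063),("rim",.071,.081),("front52",.046,.058)):
        m=(Z>lo)&(Z<hi)&(abs(X)<.14)&(abs(Y)<.125)&(D[...,0]>-.9)
        for ax,A,B in(("x@y0",X,Y),("y@x0",Y,X)):
            q=np.sort(A[m&(abs(B)<.05)]); print(nm,ax,len(q),"clusters",[(a[0].round(3),a[-1].round(3)) for a in np.split(q,np.nonzero(np.diff(q)>.012)[0]+1)] if len(q) else None)
R=Rt(84.1); g=np.array([.4905,.0596,0])
plan([(g+[0,0,.20],R),(g+[0,0,.075],R)],v=40)
```

```text
tub x@y0 226 clusters [(np.float64(-0.104), np.float64(-0.091)), (np.float64(0.092), np.float64(0.14))]
tub y@x0 117 clusters [(np.float64(-0.11), np.float64(-0.103)), (np.float64(0.098), np.float64(0.104))]
floor x@y0 1622 clusters [(np.float64(-0.126), np.float64(-0.103)), (np.float64(-0.084), np.float64(0.089)), (np.float64(0.113), np.float64(0.117))]
floor y@x0 1612 clusters [(np.float64(-0.104), np.float64(0.11))]
rim x@y0 79 clusters [(np.float64(-0.104), np.float64(-0.103)), (np.float64(-0.088), np.float64(-0.086)), (np.float64(0.086), np.float64(0.094))]
rim y@x0 69 clusters [(np.float64(-0.104), np.float64(-0.098)), (np.float64(0.093), np.float64(0.104))]
front52 x@y0 1201 clusters [(np.float64(-0.126), np.float64(-0.103)), (np.float64(-0.083), np.float64(0.089)), (np.float64(0.113), np.float64(0.117))]
front52 y@x0 1165 clusters [(np.float64(-0.099), np.float64(0.11))]
0 to [0.49 0.06 0.2 ] n 7 row [0.0046, -0.0072, -0.043, 0.0016, 0.006, 0.0141]
1 to [0.49  0.06  0.075] n 4 row [0.0, 0.0, -0.0391, 0.0, 0.0, 0.0]
t 7.8 pos [0.465  0.0998 0.4408] rpy [-179.9    7.8  156.3] F [ 0.8 -0.7  0.2] open 0.0877 j [  42.   -7.  -10.    7.  -84. -156.]
```

Emit:
play_rows(deltas=[[0.0046,-0.0072,-0.043,0.0016,0.006,0.0141],[0.0046,-0.0072,-0.043,0.0016,0.006,0.0141],[0.0046,-0.0072,-0.043,0.0016,0.006,0.0141],[0.0046,-0.0072,-0.043,0.0016,0.006,0.0141],[0.0046,-0.0072,-0.043,0.0016,0.006,0.0141],[0.0046,-0.0072,-0.043,0.0016,0.006,0.0141],[0.0046,-0.0072,-0.043,0.0016,0.006,0.0141],[0,0,0,0,0,0],[0,0,0,0,0,0],[0,0,0,0,0,0]])

```text
clock: 8.75
tool_pos: [0.4922, 0.0583, 0.2016]
orientation: [-179.9, 0.2, 173.8]
force: [-0.1, 0.1, 0.4]
opening: 0.0877
gripper_force: 0.0
```

```bash
sed -i 's/^TH=.*/TH=np.radians(-24.0); O=np.array([0.550,-0.2085,0])/' h.py
python3 - <<'E'
from meas import *
p,d=snapshot("side"); run(p,d,"side")
R=Rt(84.1); g=np.array([.4905,.0596,0])
plan([(g+[0,0,.075],R)],v=40)
E
```

```text
side blue 20 [262.8  41.2] ztop 0.268 med [ 0.731 -0.62   0.265] ray@z [ 0.73  -0.616  0.268]
side blue 632 [351.7 108.3] ztop 0.033 med [ 0.363 -0.596  0.029] ray@z [ 0.363 -0.591  0.033]
side blue 91 [296.9 308.9] ztop 0.137 med [0.427 0.322 0.134] ray@z [0.427 0.324 0.137]
side blue 106 [288.8 343.2] ztop 0.137 med [0.431 0.412 0.135] ray@z [0.431 0.414 0.137]
side yel 1499 [291.3 236.5] ztop 0.092 med [0.476 0.073 0.091] ray@z [0.485 0.089 0.092]
  rack ((491.19110107421875, 61.34461212158203), (66.77315521240234, 163.6715545654297), 85.137939453125)
side green 269 [277.8 412.6] ztop 0.072 med [0.429 0.565 0.07 ] ray@z [0.426 0.564 0.072]
side green 116 [131.7 415.5] ztop 0.072 med [0.764 0.649 0.07 ] ray@z [0.762 0.65  0.072]
0 to [0.49  0.06  0.075] n 4 row [-0.0005, 0.0003, -0.0396, 0.0001, 0.0002, 0.0003]
t 8.8 pos [0.4921 0.0586 0.2017] rpy [-180.     0.2  173.9] F [-0.4 -0.2  0.1] open 0.0873 j [  30.    5.  -25.    0.  -59. -126.]
```

Emit:
play_rows(deltas=[[-0.0005,0.0003,-0.0396,0.0001,0.0002,0.0003],[-0.0005,0.0003,-0.0396,0.0001,0.0002,0.0003],[-0.0005,0.0003,-0.0396,0.0001,0.0002,0.0003],[-0.0005,0.0003,-0.0396,0.0001,0.0002,0.0003],[0,0,0,0,0,0],[0,0,0,0,0,0]])

```text
clock: 9.4
tool_pos: [0.4903, 0.0598, 0.0744]
orientation: [-180.0, -0.1, 174.2]
force: [0.0, 0.6, 0.0]
opening: 0.0877
gripper_force: 0.0
```

Emit:
play_rows(deltas=[[0,0,0,0,0,0],[0,0,0,0,0,0],[0,0,0,0,0,0],[0,0,0,0,0,0],[0,0,0,0,0,0],[0,0,0,0,0,0],[0,0,0,0,0,0],[0,0,0,0,0,0]], gripper=-1)

```text
clock: 10.2
tool_pos: [0.4899, 0.0594, 0.0737]
orientation: [-180.0, -0.1, 174.1]
force: [-2.3, -0.9, 7.6]
opening: 0.0603
gripper_force: 30.0
```

Run:
```python
from h import *
R=Rt(66); p,R0=cur(); t=S(0,.057,.075+.055)
plan([(p+[0,0,.15],R0),(S(0,.057,.225),R),(t+[0,0,.02],R)],v=40,w=7)
```

```text
0 to [0.49  0.059 0.224] n 4 row [0.0, 0.0, 0.0469, 0.0, 0.0, 0.0]
1 to [ 0.573 -0.156  0.225] n 6 row [0.0173, -0.045, 0.0003, -0.0, -0.0001, -0.0168]
2 to [ 0.573 -0.156  0.15 ] n 2 row [0.0, 0.0, -0.0469, 0.0, 0.0, 0.0]
t 10.2 pos [0.4899 0.0594 0.0737] rpy [-1.800e+02 -1.000e-01  1.741e+02] F [-2.3 -0.9  7.6] open 0.0603 j [  30.   14.  -34.   -0.  -41. -126.]
```

Emit:
play_rows(deltas=[[0,0,0.0469,0,0,0],[0,0,0.0469,0,0,0],[0,0,0.0469,0,0,0],[0,0,0.0469,0,0,0],[0,0,0,0,0,0]])

```text
clock: 10.7
tool_pos: [0.4921, 0.0601, 0.2283]
orientation: [179.8, 0.3, 174.1]
force: [0.2, -0.5, -1.5]
opening: 0.0599
gripper_force: 30.0
```

Emit:
play_rows(deltas=[[0.0173,-0.045,0.0003,0,-0.0001,-0.0168],[0.0173,-0.045,0.0003,0,-0.0001,-0.0168],[0.0173,-0.045,0.0003,0,-0.0001,-0.0168],[0.0173,-0.045,0.0003,0,-0.0001,-0.0168],[0.0173,-0.045,0.0003,0,-0.0001,-0.0168],[0.0173,-0.045,0.0003,0,-0.0001,-0.0168],[0,0,0,0,0,0],[0,0,0,0,0,0],[0,0,0,0,0,0]])

```text
clock: 11.6
tool_pos: [0.5721, -0.1563, 0.2238]
orientation: [-180.0, -0.1, 156.0]
force: [0.6, -1.1, -1.5]
opening: 0.0602
gripper_force: 30.0
```

Run:
```python
from meas import *
for n in("top","side"):
    p,d=snapshot(n); cv2.imwrite(f"pics/{n}4.png",p)
    P=cloud(n,d); hsv=cv2.cvtColor(p,cv2.COLOR_BGR2HSV); zt=cur()[0][2]-.0737+.091
    m=(hsv[...,0]>22)&(hsv[...,0]<34)&(hsv[...,1]>130)&(abs(P[...,2]-zt)<.012); yy,xx=np.nonzero(m)
    W=onplane(n,np.c_[xx,yy],zt)[:,:2]; r=cv2.minAreaRect((W*1000).astype(np.float32)); print(n,m.sum(),r,L([r[0][0]/1e3,r[0][1]/1e3,zt]),np.median(P[m][:,2]),zt)
R=Rt(66); print(L(cur()[0])); plan([(S(0,.057,.15),R),(S(0,.057,.1300),R)],v=30)
a=cv2.imread("pics/top4.png")[150:290,270:420]; b=cv2.imread("pics/side4.png")[90:230,210:360]
cv2.imwrite("pics/c4.png",cv2.hconcat([cv2.resize(a,(400,373)),cv2.resize(b,(400,373))]))
```

```text
top 367 ((539.1173706054688, -143.06494140625), (65.96202850341797, 94.31437683105469), 64.7127914428711) [-0.03655661  0.05535154  0.24143545] 0.24138387280218954 0.24143544819561394
side 390 ((572.9675903320312, -151.05648803710938), (73.5075912475586, 166.41217041015625), 67.39334106445312) [-0.00238244  0.06181902  0.24170221] 0.2404416349985618 0.24170220700915443
[-0.00103292  0.05719363  0.22440221]
0 to [ 0.573 -0.156  0.15 ] n 3 row [0.0004, -0.0002, -0.031, -0.0, -0.0001, -0.0001]
1 to [ 0.573 -0.156  0.13 ] n 1 row [0.0, 0.0, -0.025, 0.0, 0.0, 0.0]
t 11.7 pos [ 0.5723 -0.1558  0.2244] rpy [-1.80e+02 -1.00e-01  1.56e+02] F [ 0.3 -0.2 -1.5] open 0.06 j [   4.   14.  -12.   -0.  -65. -118.]
```

View pics/c4.png

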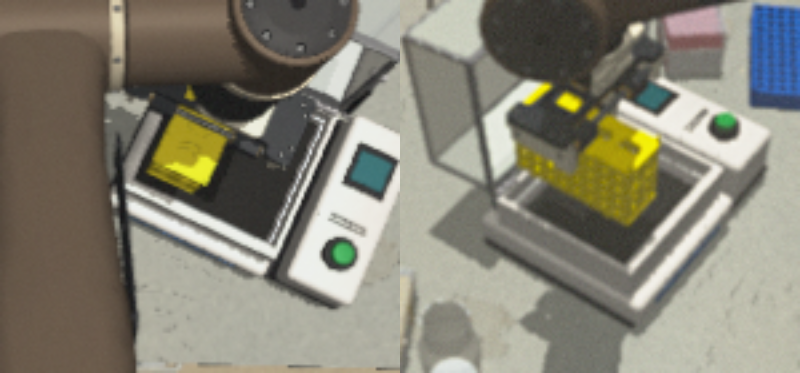

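Emit:
play_rows(deltas=[[0.0011,-0.0005,-0.031,0,0,0],[0.0004,-0.0002,-0.031,0,0,0],[0.0004,-0.0002,-0.031,0,0,0],[0,0,-0.0125,0,0,0],[0,0,0,0,0,0]])

```text
clock: 12.2
tool_pos: [0.5733, -0.1568, 0.139]
orientation: [-179.9, -0.2, 156.0]
force: [0.2, 0.0, -1.8]
opening: 0.0599
gripper_force: 30.0
```

Emit:
play_rows(deltas=[[0,0,-0.005,0,0,0],[0,0,-0.005,0,0,0],[0,0,0,0,0,0],[0,0,0,0,0,0]])

```text
clock: 12.6
tool_pos: [0.5744, -0.1575, 0.1326]
orientation: [-180.0, -0.0, 156.0]
force: [-0.7, -0.1, -0.9]
opening: 0.06
gripper_force: 30.0
```

Run:
```python
from h import *
print(L(cur()[0])); plan([(S(0,.057,.129),Rt(66))])
```

```text
[0.00151594 0.0565205  0.13263794]
0 to [ 0.573 -0.156  0.129] n 1 row [-0.0015, 0.0013, -0.0045, 0.0, -0.0, 0.0002]
t 12.6 pos [ 0.5744 -0.1575  0.1326] rpy [-180.   -0.  156.] F [-0.7 -0.1 -0.9] open 0.06 j [   3.   19.  -18.    0.  -53. -117.]
```

Emit:
play_rows(deltas=[[-0.001,0.0005,-0.0045,0,0,0],[0,0,0,0,0,0],[0,0,0,0,0,0]])

```text
clock: 12.9
tool_pos: [0.5736, -0.1571, 0.1288]
orientation: [-180.0, -0.0, 156.0]
force: [0.7, -0.5, 0.1]
opening: 0.0601
gripper_force: 30.0
```

Emit:
play_rows(deltas=[[0,0,0,0,0,0],[0,0,0,0,0,0],[0,0,0,0,0,0],[0,0,0,0,0,0],[0,0,0,0,0,0]], gripper=0.9)

```text
clock: 13.4
tool_pos: [0.5733, -0.1571, 0.1285]
orientation: [-180.0, -0.1, 156.0]
force: [-0.4, 0.3, -0.1]
opening: 0.0827
gripper_force: 0.0
```

Emit:
play_rows(deltas=[[0,0,0.05,0,0,0],[0,0,0.05,0,0,0],[0,0,0.05,0,0,0],[0,0,0.05,0,0,0],[-0.03,0.05,0,0,0,0],[-0.03,0.05,0,0,0,0],[-0.03,0.05,0,0,0,0],[0,0,0,0,0,0]])

```text
clock: 14.2
tool_pos: [0.4992, -0.0339, 0.2893]
orientation: [179.9, -0.0, 156.2]
force: [0.5, 0.5, 0.6]
opening: 0.0831
gripper_force: 0.0
```

```bash
cat > rk.py <<'E'
from meas import *
def rackcheck(n,zt=.146):
    p,d=snapshot(n); P=cloud(n,d); hsv=cv2.cvtColor(p,cv2.COLOR_BGR2HSV)
    m=(hsv[...,0]>22)&(hsv[...,0]<34)&(hsv[...,1]>130)&(abs(P[...,2]-zt)<.012); yy,xx=np.nonzero(m)
    W=onplane(n,np.c_[xx,yy],zt)[:,:2]; r=cv2.minAreaRect((W*1000).astype(np.float32)); print(n,m.sum(),r[1],r[2],L([r[0][0]/1e3,r[0][1]/1e3,zt]).round(4),"z",np.percentile(P[m][:,2],[10,50,90]).round(4))
    return p,d,P
E
python3 - <<'E'
from rk import *
for n in("top","side"):
    p,d,P=rackcheck(n); run(p,d,n)
# cap candidates: averages of top & side at start
caps=np.array([[.430,.4095],[.427,.320],[.4355,.243]])
R=Rt(66)
plan([([.4355,.243,.25],R),([.4355,.243,.122],R)],v=45)
E
```

```text
top 282 (47.26204299926758, 119.09368133544922) 72.65289306640625 [0.0266 0.0411 0.146 ] z [0.143  0.1462 0.1498]
top blue 166 [496.8 144.1] ztop 0.269 med [ 0.728 -0.62   0.266] ray@z [ 0.724 -0.613  0.269]
top blue 59 [167.  234.6] ztop 0.137 med [0.429 0.406 0.136] ray@z [0.43  0.405 0.137]
top blue 1473 [462.  265.8] ztop 0.034 med [ 0.359 -0.598  0.03 ] ray@z [ 0.358 -0.592  0.034]
top yel 393 [351.1 190. ] ztop 0.149 med [ 0.593 -0.186  0.146] ray@z [ 0.591 -0.183  0.149]
top green 441 [ 98.6 148.1] ztop 0.073 med [0.727 0.692 0.07 ] ray@z [0.731 0.693 0.073]
top green 115 [107.9 157.8] ztop 0.041 med [0.723 0.655 0.037] ray@z [0.706 0.67  0.041]
top green 71 [134.2 232.5] ztop 0.033 med [0.447 0.558 0.028] ray@z [0.442 0.551 0.033]
top green 529 [112.9 245.2] ztop 0.074 med [0.388 0.606 0.07 ] ray@z [0.393 0.606 0.074]
top green 60 [398.1 244.6] ztop 0.111 med [ 0.421 -0.346  0.108] ray@z [ 0.422 -0.345  0.111]
side 406 (637.3311157226562, 1141.1776123046875) 89.35296630859375 [0.546  0.0158 0.146 ] z [0.1377 0.1453 0.1521]
side blue 22 [263.   41.4] ztop 0.266 med [ 0.728 -0.
[... 270 characters left out ...]
31 0.412 0.134] ray@z [0.431 0.413 0.137]
side yel 738 [277.6 167.6] ztop 0.147 med [ 0.621 -0.152  0.145] ray@z [ 0.569 -0.118  0.147]
  rack ((576.9734497070312, -157.0012969970703), (68.48356628417969, 171.59510803222656), 68.66980743408203)
side green 271 [277.8 412.7] ztop 0.072 med [0.429 0.566 0.07 ] ray@z [0.426 0.564 0.072]
side green 116 [131.5 415.5] ztop 0.072 med [0.765 0.649 0.07 ] ray@z [0.763 0.65  0.072]
0 to [0.436 0.243 0.25 ] n 7 row [-0.0117, 0.0498, -0.007, -0.0, 0.0, -0.0001]
1 to [0.436 0.243 0.122] n 3 row [0.0, 0.0, -0.0533, 0.0, 0.0, 0.0]
t 14.3 pos [ 0.5011 -0.0361  0.2892] rpy [180.    0.  156.1] F [0.5 0.2 0.1] open 0.0832 j [  18.    2.  -17.   -0.  -71. -132.]
```

Rack top is at z 0.146 m, so it stands on the tray floor. Now the nearest bottle.

Run:
```python
from h import *
R=Rt(90)
plan([([.4355,.2425,.25],R),([.4355,.2425,.122],R)],v=45)
```

```text
0 to [0.436 0.242 0.25 ] n 7 row [-0.0117, 0.0498, -0.007, -0.0, 0.0, 0.019]
1 to [0.436 0.242 0.122] n 3 row [0.0, 0.0, -0.0533, 0.0, 0.0, 0.0]
t 14.3 pos [ 0.5011 -0.0361  0.2892] rpy [180.    0.  156.1] F [0.5 0.2 0.1] open 0.0832 j [  18.    2.  -17.   -0.  -71. -132.]
```

Emit:
play_rows(deltas=[[-0.0117,0.0498,-0.007,0,0,0.019],[-0.0117,0.0498,-0.007,0,0,0.019],[-0.0117,0.0498,-0.007,0,0,0.019],[-0.0117,0.0498,-0.007,0,0,0.019],[-0.0117,0.0498,-0.007,0,0,0.019],[-0.0117,0.0498,-0.007,0,0,0.019],[-0.0117,0.0498,-0.007,0,0,0.019],[0,0,0,0,0,0],[0,0,0,0,0,0],[0,0,0,0,0,0]], gripper=0.2)

```text
clock: 15.3
tool_pos: [0.4364, 0.241, 0.2492]
orientation: [-179.9, -0.1, 179.8]
force: [0.2, -1.0, -0.1]
opening: 0.0526
gripper_force: 0.0
```

Run:
```python
from h import *
R=Rt(90)
plan([([.4355,.2425,.122],R)],v=30)
```

```text
0 to [0.436 0.242 0.122] n 5 row [-0.0002, 0.0004, -0.0318, 0.0001, -0.0001, 0.0002]
t 15.3 pos [0.4364 0.241  0.2492] rpy [-1.799e+02 -1.000e-01  1.798e+02] F [ 0.2 -1.  -0.1] open 0.0526 j [  52.    4.  -21.   -0.  -66. -142.]
```

Emit:
play_rows(deltas=[[-0.0002,0.0004,-0.0318,0,0,0],[-0.0002,0.0004,-0.0318,0,0,0],[-0.0002,0.0004,-0.0318,0,0,0],[-0.0002,0.0004,-0.0318,0,0,0],[-0.0002,0.0004,-0.0318,0,0,0],[0,0,0,0,0,0],[0,0,0,0,0,0]])

```text
clock: 16.0
tool_pos: [0.4357, 0.2426, 0.1227]
orientation: [-179.9, -0.0, 179.8]
force: [0.2, -0.0, -0.1]
opening: 0.0527
gripper_force: 0.0
```

Emit:
play_rows(deltas=[[0,0,0,0,0,0],[0,0,0,0,0,0],[0,0,0,0,0,0],[0,0,0,0,0,0],[0,0,0,0,0,0],[0,0,0,0,0,0]], gripper=-1)

```text
clock: 16.6
tool_pos: [0.4354, 0.2436, 0.1228]
orientation: [180.0, 0.0, 179.9]
force: [-0.3, -1.6, 4.8]
opening: 0.0272
gripper_force: 30.0
```

Run:
```python
from h import *
R=Rt(90); p,R0=cur(); print(S(.052,-.062,0),S(-.052,-.062,0),S(0,-.028,0))
plan([(np.r_[p[:2],.315],R),(S(.052,-.062,.315),R),(S(.052,-.062,.19),R)],v=45)
```

```text
[ 0.57228669 -0.28629012  0.        ] [ 0.47727796 -0.24398951  0.        ] [ 0.53861137 -0.23407927  0.        ]
0 to [0.435 0.244 0.315] n 5 row [0.0, 0.0, 0.0481, -0.0, 0.0, 0.0001]
1 to [ 0.572 -0.286  0.315] n 13 row [0.0132, -0.051, 0.0, 0.0, 0.0, 0.0]
2 to [ 0.572 -0.286  0.19 ] n 3 row [0.0, 0.0, -0.0521, 0.0, 0.0, 0.0]
t 16.6 pos [0.4354 0.2436 0.1228] rpy [180.    0.  179.9] F [-0.3 -1.6  4.8] open 0.0272 j [  52.   11.  -31.   -0.  -48. -142.]
```

Emit:
play_rows(deltas=[[0,0,0.0481,0,0,0],[0,0,0.0481,0,0,0],[0,0,0.0481,0,0,0],[0,0,0.0481,0,0,0],[0,0,0.0481,0,0,0],[0.0132,-0.051,0,0,0,0],[0.0132,-0.051,0,0,0,0],[0.0132,-0.051,0,0,0,0],[0.0132,-0.051,0,0,0,0],[0.0132,-0.051,0,0,0,0]])

```text
clock: 17.6
tool_pos: [0.4876, 0.038, 0.3143]
orientation: [180.0, -0.1, 179.9]
force: [0.9, 1.4, -1.2]
opening: 0.0275
gripper_force: 30.0
```

Emit:
play_rows(deltas=[[0.0132,-0.051,0,0,0,0],[0.0132,-0.051,0,0,0,0],[0.0132,-0.051,0,0,0,0],[0.0132,-0.051,0,0,0,0],[0.0132,-0.051,0,0,0,0],[0.0132,-0.051,0,0,0,0],[0.0132,-0.051,0,0,0,0],[0.0132,-0.051,0,0,0,0],[0,0,0,0,0,0],[0,0,0,0,0,0]])

```text
clock: 18.6
tool_pos: [0.5719, -0.2877, 0.3129]
orientation: [180.0, -0.2, 179.8]
force: [-0.5, 0.1, -2.3]
opening: 0.0274
gripper_force: 30.0
```

Run:
```python
from h import *
R=Rt(90)
plan([(S(.052,-.062,.190),R),(S(.052,-.062,.179),R)],v=35)
```

```text
0 to [ 0.572 -0.286  0.19 ] n 4 row [0.0001, 0.0004, -0.0384, -0.0, -0.0003, 0.0003]
1 to [ 0.572 -0.286  0.179] n 1 row [0.0, 0.0, -0.0138, 0.0, 0.0, 0.0]
t 18.6 pos [ 0.5719 -0.2877  0.3129] rpy [180.   -0.2 179.8] F [-0.5  0.1 -2.3] open 0.0274 j [ -9.  16.   2.  -0. -77. -81.]
```

Emit:
play_rows(deltas=[[0.0001,0.0004,-0.0384,0,-0.0003,0.0003],[0.0001,0.0004,-0.0384,0,-0.0003,0.0003],[0.0001,0.0004,-0.0384,0,-0.0003,0.0003],[0.0001,0.0004,-0.0384,0,-0.0003,0.0003],[0,0,-0.007,0,0,0],[0,0,-0.007,0,0,0],[0,0,0,0,0,0],[0,0,0,0,0,0]])

```text
clock: 19.4
tool_pos: [0.5735, -0.2857, 0.1821]
orientation: [-179.9, 0.3, -179.9]
force: [-0.1, -0.0, -1.5]
opening: 0.0271
gripper_force: 30.0
```

Emit:
play_rows(deltas=[[0,0,-0.0045,0,0,0],[0,0,0,0,0,0],[0,0,0,0,0,0]])

```text
clock: 19.7
tool_pos: [0.5733, -0.286, 0.1779]
orientation: [-179.9, 0.3, -179.9]
force: [1.4, 0.8, 3.3]
opening: 0.0274
gripper_force: 30.0
```

Emit:
play_rows(deltas=[[0,0,0,0,0,0],[0,0,0,0,0,0],[0,0,0,0,0,0],[0,0,0,0,0,0],[0,0,0.03,0,0,0],[0,0,0.04,0,0,0],[0,0,0.05,0,0,0],[0,0,0.03,0,0,0]], gripper=0.2)

```text
clock: 20.5
tool_pos: [0.5732, -0.2861, 0.3]
orientation: [-179.9, 0.3, -179.9]
force: [0.2, 0.1, -0.0]
opening: 0.0525
gripper_force: 0.0
```

Emit:
play_rows(deltas=[[-0.0131,0.0542,0,0,0,0],[-0.0131,0.0542,0,0,0,0],[-0.0131,0.0542,0,0,0,0],[-0.0131,0.0542,0,0,0,0],[-0.0131,0.0542,0,0,0,0],[-0.0131,0.0542,0,0,0,0],[-0.0131,0.0542,-0.004,0,0,0],[-0.0131,0.0542,-0.008,0,0,0],[-0.0131,0.0542,-0.008,0,0,0],[-0.0131,0.0542,-0.008,0,0,0]])

```text
clock: 21.5
tool_pos: [0.467, 0.1495, 0.2745]
orientation: [180.0, 0.2, -179.9]
force: [1.9, 1.1, -0.4]
opening: 0.0525
gripper_force: 0.0
```

Emit:
play_rows(deltas=[[-0.0131,0.0542,-0.008,0,0,0],[-0.0131,0.0542,-0.008,0,0,0],[-0.0131,0.0542,-0.008,0,0,0],[-0.0131,0.0542,-0.008,0,0,0],[0,0,0,0,0,0],[0,0,0,0,0,0],[0,0,0,0,0,0]])

```text
clock: 22.2
tool_pos: [0.4259, 0.3208, 0.2489]
orientation: [-180.0, 0.2, -179.9]
force: [0.2, 0.4, 0.9]
opening: 0.0525
gripper_force: 0.0
```

Run:
```python
from rk import *
rackcheck("top"); p,d=snapshot("top"); cv2.imwrite("pics/top5.png",p); run(p,d,"top")
cv2.imwrite("pics/t5.png",cv2.resize(p[100:300,240:500],(780,600),interpolation=2))
plan([([.427,.3215,.122],Rt(90))],v=30)
```

```text
top 797 (65.65180206298828, 165.9921875) 66.00733947753906 [0.0008 0.0561 0.146 ] z [0.143  0.1461 0.1494]
top blue 156 [496.7 144. ] ztop 0.269 med [ 0.728 -0.621  0.266] ray@z [ 0.724 -0.613  0.269]
top blue 68 [385.6 194. ] ztop 0.194 med [ 0.573 -0.286  0.191] ray@z [ 0.573 -0.284  0.194]
top blue 1470 [462.1 265.8] ztop 0.034 med [ 0.359 -0.598  0.03 ] ray@z [ 0.359 -0.592  0.034]
top yel 1142 [342.4 197.3] ztop 0.149 med [ 0.572 -0.157  0.146] ray@z [ 0.566 -0.155  0.149]
  rack ((573.568603515625, -172.10684204101562), (58.91611862182617, 183.24317932128906), 57.105464935302734)
top green 442 [ 98.4 148.2] ztop 0.074 med [0.727 0.692 0.07 ] ray@z [0.731 0.693 0.074]
top green 116 [107.9 157.8] ztop 0.041 med [0.723 0.656 0.037] ray@z [0.706 0.67  0.041]
top green 61 [398.  244.6] ztop 0.112 med [ 0.421 -0.346  0.107] ray@z [ 0.422 -0.344  0.112]
0 to [0.427 0.322 0.122] n 5 row [0.0002, 0.0003, -0.0318, 0.0, 0.0002, -0.0001]
t 22.3 pos [0.4262 0.3205 0.2492] rpy [-180.     0.2 -179.9] F [0.1 0.4 0. ] open 0.0525 j [  58.    7.  -17.    0.  -66. -148.]
```

View pics/t5.png

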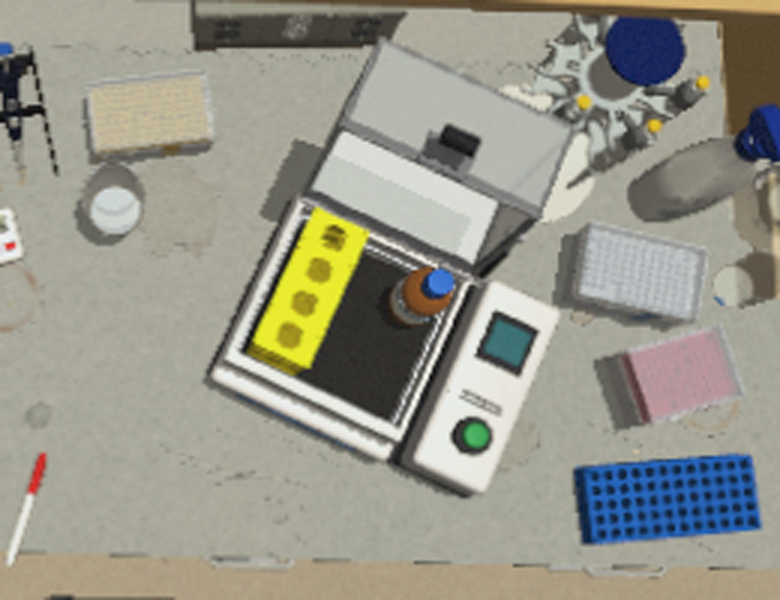

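The rack measures (0.8, 56) mm at 66°, seated in the tray. The bottle cap at crop (440,282) is upright, top z 0.19. Next is bottle 2.

Emit:
play_rows(deltas=[[0.0002,0.0003,-0.0318,0,0,0],[0.0002,0.0003,-0.0318,0,0,0],[0.0002,0.0003,-0.0318,0,0,0],[0.0002,0.0003,-0.0318,0,0,0],[0.0002,0.0003,-0.0318,0,0,0],[0,0,0,0,0,0],[0,0,0,0,0,0]])

```text
clock: 23.0
tool_pos: [0.4272, 0.322, 0.1223]
orientation: [-180.0, 0.2, -179.9]
force: [-0.4, 0.1, 1.4]
opening: 0.0524
gripper_force: 0.0
```

Emit:
play_rows(deltas=[[0,0,0,0,0,0],[0,0,0,0,0,0],[0,0,0,0,0,0],[0,0,0,0,0,0],[0,0,0,0,0,0],[0,0,0,0,0,0]], gripper=-1)

```text
clock: 23.6
tool_pos: [0.427, 0.3229, 0.1222]
orientation: [180.0, 0.2, -179.9]
force: [-0.4, -1.2, 4.7]
opening: 0.0274
gripper_force: 30.0
```

Run:
```python
from h import *
R=Rt(90); p,R0=cur()
plan([(np.r_[p[:2],.315],R),(S(-.052,-.062,.315),R)],v=45)
```

```text
0 to [0.427 0.323 0.315] n 5 row [0.0, 0.0, 0.0482, -0.0, 0.0002, -0.0002]
1 to [ 0.477 -0.244  0.315] n 13 row [0.0048, -0.0545, 0.0, 0.0, 0.0, 0.0]
t 23.6 pos [0.427  0.3229 0.1222] rpy [ 180.     0.2 -179.9] F [-0.4 -1.2  4.7] open 0.0274 j [  58.   14.  -27.    0.  -49. -148.]
```

Emit:
play_rows(deltas=[[0,0,0.0481,0,0,0],[0,0,0.0481,0,0,0],[0,0,0.0481,0,0,0],[0,0,0.0481,0,0,0],[0,0,0.0481,0,0,0],[0.0048,-0.0545,0,0,0,0],[0.0048,-0.0545,0,0,0,0],[0.0048,-0.0545,0,0,0,0],[0.0048,-0.0545,0,0,0,0],[0.0048,-0.0545,0,0,0,0]])

```text
clock: 24.6
tool_pos: [0.4453, 0.103, 0.3138]
orientation: [-180.0, 0.1, -179.8]
force: [1.4, -0.7, -0.9]
opening: 0.0275
gripper_force: 30.0
```

Emit:
play_rows(deltas=[[0.0048,-0.0545,0,0,0,0],[0.0048,-0.0545,0,0,0,0],[0.0048,-0.0545,0,0,0,0],[0.0048,-0.0545,0,0,0,0],[0.0048,-0.0545,0,0,0,0],[0.0048,-0.0545,0,0,0,0],[0.0048,-0.0545,0,0,0,0],[0.0048,-0.0545,0,0,0,0],[0,0,0,0,0,0],[0,0,0,0,0,0]])

```text
clock: 25.6
tool_pos: [0.476, -0.2451, 0.3129]
orientation: [180.0, 0.1, 180.0]
force: [0.6, 0.9, -0.9]
opening: 0.0277
gripper_force: 30.0
```

Run:
```python
from h import *
R=Rt(90)
plan([(S(-.052,-.062,.190),R)],v=35)
```

```text
0 to [ 0.477 -0.244  0.19 ] n 4 row [0.0004, 0.0003, -0.0384, -0.0, 0.0001, 0.0001]
t 25.6 pos [ 0.476  -0.2451  0.3129] rpy [1.8e+02 1.0e-01 1.8e+02] F [ 0.6  0.9 -0.9] open 0.0277 j [ -6.   5. -11.  -0. -74. -84.]
```

Emit:
play_rows(deltas=[[0.0004,0.0003,-0.0384,0,0,0],[0.0004,0.0003,-0.0384,0,0,0],[0.0004,0.0003,-0.0384,0,0,0],[0.0004,0.0003,-0.0384,0,0,0],[0,0,-0.007,0,0,0],[0,0,-0.0045,0,0,0],[0,0,0,0,0,0],[0,0,0,0,0,0]])

```text
clock: 26.4
tool_pos: [0.4788, -0.2432, 0.1835]
orientation: [-179.9, 0.3, -179.8]
force: [-0.0, 0.2, -2.0]
opening: 0.0272
gripper_force: 30.0
```

Emit:
play_rows(deltas=[[0,0,-0.0075,0,0,0],[0,0,0,0,0,0],[0,0,0,0,0,0]])

```text
clock: 26.7
tool_pos: [0.4788, -0.2438, 0.177]
orientation: [-179.9, 0.3, -179.9]
force: [0.5, -2.1, 4.6]
opening: 0.027
gripper_force: 30.0
```

Emit:
play_rows(deltas=[[0,0,0,0,0,0],[0,0,0,0,0,0],[0,0,0,0,0,0],[0,0,0,0,0,0],[0,0,0.03,0,0,0],[0,0,0.04,0,0,0],[0,0,0.05,0,0,0],[0,0,0.03,0,0,0]], gripper=0.2)

```text
clock: 27.5
tool_pos: [0.4784, -0.2436, 0.2988]
orientation: [-179.9, 0.3, -179.9]
force: [0.8, -0.2, -0.5]
opening: 0.0521
gripper_force: 0.0
```

Emit:
play_rows(deltas=[[-0.004,0.0544,0,0,0,0],[-0.004,0.0544,0,0,0,0],[-0.004,0.0544,0,0,0,0],[-0.004,0.0544,0,0,0,0],[-0.004,0.0544,0,0,0,0],[-0.004,0.0544,0,0,0,0],[-0.004,0.0544,0,0,0,0],[-0.004,0.0544,-0.008,0,0,0],[-0.004,0.0544,-0.008,0,0,0],[-0.004,0.0544,-0.008,0,0,0]])

```text
clock: 28.5
tool_pos: [0.4452, 0.1937, 0.2767]
orientation: [180.0, 0.2, -179.9]
force: [0.7, -0.0, 0.0]
opening: 0.0524
gripper_force: 0.0
```

Emit:
play_rows(deltas=[[-0.004,0.0544,-0.008,0,0,0],[-0.004,0.0544,-0.008,0,0,0],[-0.004,0.0544,-0.008,0,0,0],[-0.004,0.0544,-0.008,0,0,0],[-0.004,0.0544,-0.008,0,0,0],[0,0,0,0,0,0],[0,0,0,0,0,0],[0,0,0,0,0,0]])

```text
clock: 29.3
tool_pos: [0.4298, 0.4089, 0.2447]
orientation: [-180.0, 0.1, -179.9]
force: [-0.4, 0.6, -0.7]
opening: 0.0524
gripper_force: 0.0
```

Run:
```python
from rk import *
p,d,P=rackcheck("top"); run(p,d,"top")
plan([([.4305,.4095,.122],Rt(90))],v=30)
```

```text
top 796 (65.65180206298828, 165.9921875) 66.00733947753906 [0.0008 0.0561 0.146 ] z [0.143  0.1464 0.1494]
top blue 114 [498.9 143.2] ztop 0.269 med [ 0.729 -0.622  0.266] ray@z [ 0.727 -0.62   0.269]
top blue 30 [491.1 148.1] ztop 0.242 med [ 0.717 -0.615  0.239] ray@z [ 0.719 -0.609  0.242]
top blue 69 [385.6 194. ] ztop 0.193 med [ 0.574 -0.286  0.191] ray@z [ 0.573 -0.284  0.193]
top blue 63 [373.  223.5] ztop 0.194 med [ 0.478 -0.244  0.19 ] ray@z [ 0.479 -0.243  0.194]
top blue 1468 [462.  265.8] ztop 0.034 med [ 0.359 -0.598  0.03 ] ray@z [ 0.359 -0.592  0.034]
top yel 1143 [342.4 197.2] ztop 0.149 med [ 0.572 -0.157  0.146] ray@z [ 0.567 -0.155  0.149]
  rack ((579.8145751953125, -165.4755859375), (59.418643951416016, 181.69708251953125), 63.01953887939453)
top green 444 [ 98.4 148.2] ztop 0.073 med [0.727 0.692 0.07 ] ray@z [0.731 0.693 0.073]
top green 117 [107.9 157.7] ztop 0.041 med [0.721 0.659 0.037] ray@z [0.706 0.67  0.041]
top green 62 [398.  244.6] ztop 0.112 med [ 0.421 -0.346  0.108] ray@z [ 0.421 -0.344  0.112]
top green 174 [117.1 248.4] ztop 0.073 med [0.384 0.595 0.07 ] ray@z [0.383 0.59  0.073]
0 to [0.43  0.41  0.122] n 5 row [0.0001, 0.0002, -0.0307, 0.0, 0.0002, -0.0001]
t 29.4 pos [0.43   0.4087 0.245 ] rpy [-180.     0.2 -179.9] F [-0.6 -0.9  0. ] open 0.0526 j [  63.   13.  -10.    0.  -67. -152.]
```

Emit:
play_rows(deltas=[[0.0001,0.0002,-0.0307,0,0,0],[0.0001,0.0002,-0.0307,0,0,0],[0.0001,0.0002,-0.0307,0,0,0],[0.0001,0.0002,-0.0307,0,0,0],[0.0001,0.0002,-0.0307,0,0,0],[0,0,0,0,0,0],[0,0,0,0,0,0]])

```text
clock: 30.05
tool_pos: [0.4308, 0.4098, 0.1229]
orientation: [-180.0, 0.2, -179.9]
force: [0.2, 0.6, 0.2]
opening: 0.0529
gripper_force: 0.0
```

Emit:
play_rows(deltas=[[0,0,0,0,0,0],[0,0,0,0,0,0],[0,0,0,0,0,0],[0,0,0,0,0,0],[0,0,0,0,0,0],[0,0,0,0,0,0]], gripper=-1)

```text
clock: 30.65
tool_pos: [0.4306, 0.4106, 0.1227]
orientation: [180.0, 0.2, -179.9]
force: [-0.2, -1.1, 5.9]
opening: 0.0277
gripper_force: 30.0
```

Run:
```python
from h import *
R=Rt(90); p,R0=cur()
plan([(np.r_[p[:2],.315],R),(S(0,-.026,.315),R)],v=45)
```

```text
0 to [0.431 0.411 0.315] n 5 row [0.0, 0.0, 0.0481, -0.0, 0.0002, -0.0002]
1 to [ 0.539 -0.232  0.315] n 15 row [0.0091, -0.0536, 0.0, 0.0, 0.0, 0.0]
t 30.6 pos [0.4306 0.4106 0.1227] rpy [ 180.     0.2 -179.9] F [-0.2 -1.1  5.9] open 0.0277 j [  63.   19.  -19.    0.  -52. -153.]
```

Emit:
play_rows(deltas=[[0,0,0.0481,0,0,0],[0,0,0.0481,0,0,0],[0,0,0.0481,0,0,0],[0,0,0.0481,0,0,0],[0,0,0.0481,0,0,0],[0.0091,-0.0536,0,0,0,0],[0.0091,-0.0536,0,0,0,0],[0.0091,-0.0536,0,0,0,0],[0.0091,-0.0536,0,0,0,0],[0.0091,-0.0536,0,0,0,0]])

```text
clock: 31.65
tool_pos: [0.4662, 0.1942, 0.3139]
orientation: [-180.0, 0.1, -179.9]
force: [0.9, 0.5, -1.3]
opening: 0.0273
gripper_force: 30.0
```

Emit:
play_rows(deltas=[[0.0091,-0.0536,0,0,0,0],[0.0091,-0.0536,0,0,0,0],[0.0091,-0.0536,0,0,0,0],[0.0091,-0.0536,0,0,0,0],[0.0091,-0.0536,0,0,0,0],[0.0091,-0.0536,0,0,0,0],[0.0091,-0.0536,0,0,0,0],[0.0091,-0.0536,0,0,0,0],[0.0091,-0.0536,0,0,0,0],[0.0091,-0.0536,0,0,0,0]])

```text
clock: 32.65
tool_pos: [0.5392, -0.2345, 0.3137]
orientation: [180.0, 0.1, -179.9]
force: [1.2, 0.4, -1.4]
opening: 0.0274
gripper_force: 30.0
```

Emit:
play_rows(deltas=[[0,0,0,0,0,0],[0,0,0,0,0,0]])

```text
clock: 32.85
tool_pos: [0.539, -0.2338, 0.313]
orientation: [180.0, 0.0, 180.0]
force: [-0.7, 0.6, -2.2]
opening: 0.0275
gripper_force: 30.0
```

Run:
```python
from h import *
R=Rt(90)
plan([(S(0,-.026,.190),R)],v=35)
```

```text
0 to [ 0.539 -0.232  0.19 ] n 4 row [0.0001, 0.0005, -0.0384, -0.0, 0.0001, 0.0]
t 32.9 pos [ 0.539  -0.2338  0.313 ] rpy [180.   0. 180.] F [-0.7  0.6 -2.2] open 0.0275 j [ -4.  10.  -5.  -0. -75. -86.]
```

Emit:
play_rows(deltas=[[0.0001,0.0005,-0.0384,0,0,0],[0.0001,0.0005,-0.0384,0,0,0],[0.0001,0.0005,-0.0384,0,0,0],[0.0001,0.0005,-0.0384,0,0,0],[0,0,-0.007,0,0,0],[0,0,-0.0045,0,0,0],[0,0,0,0,0,0],[0,0,0,0,0,0]])

```text
clock: 33.65
tool_pos: [0.5408, -0.2312, 0.1839]
orientation: [-179.9, 0.3, -179.8]
force: [0.2, -1.0, -1.7]
opening: 0.0276
gripper_force: 30.0
```

Emit:
play_rows(deltas=[[0,0,-0.0075,0,0,0],[0,0,0,0,0,0],[0,0,0,0,0,0]])

```text
clock: 33.95
tool_pos: [0.5408, -0.2316, 0.1774]
orientation: [-179.9, 0.3, -179.9]
force: [1.0, -0.8, 4.0]
opening: 0.0273
gripper_force: 30.0
```

Emit:
play_rows(deltas=[[0,0,0,0,0,0],[0,0,0,0,0,0],[0,0,0,0,0,0],[0,0,0,0,0,0],[0,0,0.03,0,0,0],[0,0,0.04,0,0,0],[0,0,0.05,0,0,0],[0,0,0.05,0,0,0],[0,0,0.05,0,0,0]], gripper=0.2)

```text
clock: 34.85
tool_pos: [0.5394, -0.2312, 0.3538]
orientation: [-180.0, 0.1, -179.9]
force: [0.6, -0.4, 0.5]
opening: 0.0525
gripper_force: 0.0
```

Emit:
play_rows(deltas=[[-0.02,0.054,0,0,0,0],[-0.02,0.054,0,0,0,0],[-0.02,0.054,0,0,0,0],[-0.02,0.054,0,0,0,0],[-0.02,0.054,0,0,0,0],[-0.02,0.054,0,0,0,0],[0,0,0,0,0,0]])

```text
clock: 35.55
tool_pos: [0.4422, 0.0318, 0.3527]
orientation: [179.9, 0.2, -179.6]
force: [0.4, 0.3, -0.2]
opening: 0.0524
gripper_force: 0.0
```

Run:
```python
from rk import *
p,d,P=rackcheck("top"); run(p,d,"top"); rackcheck("side")
cv2.imwrite("pics/t6.png",cv2.resize(p[100:300,240:500],(780,600),interpolation=2))
# handle bar when open: dark pts around z .33-.37
g=cv2.cvtColor(p,cv2.COLOR_BGR2GRAY); h=S(.139,0,.347)
m=(g<70)&(abs(P[...,2]-.35)<.03)&(np.hypot(P[...,0]-h[0],P[...,1]-h[1])<.05); Q=P[m]
print(h,m.sum(),Q.mean(0),L(Q.mean(0)),np.percentile(Q[:,2],[5,95]))
plan([])
```

```text
top 767 (64.808349609375, 166.14515686035156) 67.11810302734375 [-0.003  0.064  0.146] z [0.143  0.1465 0.1499]
top blue 132 [498.1 143.2] ztop 0.269 med [ 0.729 -0.621  0.266] ray@z [ 0.727 -0.617  0.269]
top blue 32 [490.5 147.6] ztop 0.239 med [ 0.721 -0.613  0.237] ray@z [ 0.722 -0.608  0.239]
top blue 68 [385.6 194. ] ztop 0.192 med [ 0.573 -0.286  0.19 ] ray@z [ 0.573 -0.284  0.192]
top blue 66 [368.7 203.8] ztop 0.194 med [ 0.54  -0.231  0.191] ray@z [ 0.54  -0.23   0.194]
top blue 64 [373.  223.5] ztop 0.193 med [ 0.478 -0.244  0.191] ray@z [ 0.479 -0.243  0.193]
top blue 1468 [462.1 265.8] ztop 0.034 med [ 0.359 -0.599  0.03 ] ray@z [ 0.359 -0.592  0.034]
top yel 1067 [340.4 196.6] ztop 0.15 med [ 0.573 -0.15   0.147] ray@z [ 0.568 -0.149  0.15 ]
  rack ((581.025146484375, -154.90399169921875), (62.23552322387695, 179.2949981689453), 64.34527587890625)
top green 447 [ 98.4 148.3] ztop 0.073 med [0.727 0.692 0.07 ] ray@z [0.731 0.693 0.073]
top green 117 [108.  157.7] ztop 0.04 med [0.719 0.662 0.036] ray@z [0.706 0.67  0.04 ]
top green 70 [134.3 232.8] ztop 0.033 med [0.445 0.557 0.029] ray@z [0.441 0.551 0.033]
top green 528 [112.9 245.2] ztop 0.074 med [0.388 0.606 0.07 ] ray@z [0.393 0.606 0.074]
top green 61 [398.  244.6] ztop 0.11 med [ 0.421 -0.346  0.107] ray@z [ 0.422 -0.345  0.11 ]
side 770 (642.3167724609375, 1124.2459716796875) 88.76903533935547 [0.5543 0.0191 0.146 ] z [0.14   0.146  0.1499]
[ 0.67698282 -0.26503639  0.347     ] 87 [ 0.67515086 -0.26325852  0.35366368] [0.13660329 0.00087905 0.35366368] [0.33210484 0.36004059]
t 35.6 pos [0.4434 0.029  0.3525] rpy [-180.     0.2 -179.7] F [ 0.5  0.1 -0.2] open 0.0523 j [  29.   -5.  -16.    0.  -79. -119.]
```

View pics/t6.png

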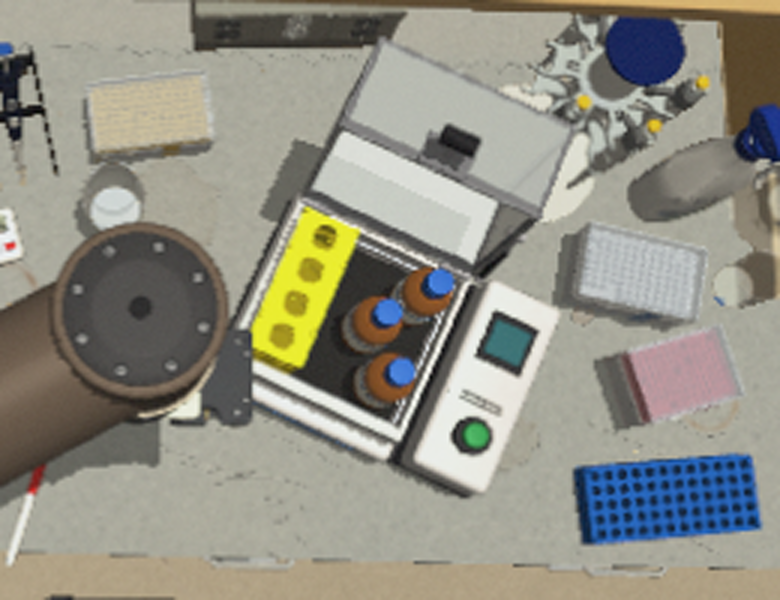

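All three bottles stand upright, with cap tops at 0.191 m. The rack sits flat at the left side. Next is closing the hood: pinch the handle again.

Run:
```python
from h import *
R=Rt(66,8); a=R.as_matrix()[:,2]; h=S(.138,0.001,.347)
plan([([.55,-.15,.44],R),(h-.085*a,R),(h-.006*a,R)],v=42)
```

```text
0 to [ 0.55 -0.15  0.44] n 6 row [0.0222, -0.0373, 0.0182, -0.0015, -0.0071, -0.0225]
1 to [ 0.666 -0.259  0.431] n 4 row [0.0361, -0.034, -0.0028, 0.0, 0.0, 0.0]
2 to [ 0.676 -0.263  0.353] n 2 row [0.0063, -0.0028, -0.0489, 0.0, 0.0, 0.0]
t 35.6 pos [0.4434 0.029  0.3525] rpy [-180.     0.2 -179.7] F [ 0.5  0.1 -0.2] open 0.0523 j [  29.   -5.  -16.    0.  -79. -119.]
```

Emit:
play_rows(deltas=[[0.0222,-0.0373,0.0182,-0.0015,-0.0071,-0.0225],[0.0222,-0.0373,0.0182,-0.0015,-0.0071,-0.0225],[0.0222,-0.0373,0.0182,-0.0015,-0.0071,-0.0225],[0.0222,-0.0373,0.0182,-0.0015,-0.0071,-0.0225],[0.0222,-0.0373,0.0182,-0.0015,-0.0071,-0.0225],[0.0222,-0.0373,0.0182,-0.0015,-0.0071,-0.0225],[0,0,0,0,0,0]], gripper=0.7)

```text
clock: 36.35
tool_pos: [0.5518, -0.1555, 0.4402]
orientation: [-179.9, 8.0, 155.4]
force: [0.9, 0.6, 0.2]
opening: 0.0743
gripper_force: 0.0
```

Emit:
play_rows(deltas=[[0.0361,-0.034,-0.0028,0,0,0],[0.0361,-0.034,-0.0028,0,0,0],[0.0361,-0.034,-0.0028,0,0,0],[0.0361,-0.034,-0.0028,0,0,0],[0,0,0,0,0,0],[0,0,0,0,0,0],[0,0,0,0,0,0]])

```text
clock: 37.05
tool_pos: [0.6653, -0.2605, 0.4305]
orientation: [-180.0, 7.9, 155.7]
force: [-0.1, -0.1, 0.5]
opening: 0.0742
gripper_force: 0.0
```

Run:
```python
from h import *
R=Rt(66,8); a=R.as_matrix()[:,2]; h=S(.138,0.001,.347)
plan([(h-.006*a,R)],v=25)
```

```text
0 to [ 0.676 -0.263  0.353] n 4 row [0.0033, -0.0009, -0.0242, -0.0, -0.0001, 0.0004]
t 37.0 pos [ 0.6653 -0.2605  0.4305] rpy [-180.     7.9  155.7] F [-0.1 -0.1  0.5] open 0.0742 j [  -4.   17.   17.    3.  -83. -110.]
```

Emit:
play_rows(deltas=[[0.0033,-0.0009,-0.0242,0,0,0],[0.0033,-0.0009,-0.0242,0,0,0],[0.0033,-0.0009,-0.0242,0,0,0],[0.0033,-0.0009,-0.0242,0,0,0],[0,0,0,0,0,0],[0,0,0,0,0,0]])

```text
clock: 37.65
tool_pos: [0.6761, -0.2625, 0.3547]
orientation: [-180.0, 8.0, 155.8]
force: [0.7, 0.4, 0.2]
opening: 0.0744
gripper_force: 0.0
```

Emit:
play_rows(deltas=[[0,0,0,0,0,0],[0,0,0,0,0,0],[0,0,0,0,0,0],[0,0,0,0,0,0],[0,0,0,0,0,0],[0,0,0,0,0,0]], gripper=-1)

```text
clock: 38.25
tool_pos: [0.6762, -0.2635, 0.3533]
orientation: [-179.9, 7.9, 155.8]
force: [-1.6, -3.6, 0.5]
opening: 0.0357
gripper_force: 30.0
```

Run:
```python
from h import *
p,R=cur(); l=L(p); 
hp=lambda th: np.array([.099-.246*np.cos(th+.0733),0,.104+.246*np.sin(th+.0733)])
off=l-hp(1.66); print("off",off)
ths=np.linspace(1.66,0.0,25); pts=np.array([S(*(hp(t)+off)) for t in ths])
print((np.diff(pts,axis=0)/.8).round(4).tolist()); print(pts[-1]); plan([])
```

```text
off [-0.00118153  0.00110881  0.00655185]
[[-0.0193, 0.0086, 0.0027], [-0.0194, 0.0086, 0.0012], [-0.0194, 0.0086, -0.0002], [-0.0194, 0.0086, -0.0017], [-0.0192, 0.0086, -0.0032], [-0.019, 0.0084, -0.0046], [-0.0186, 0.0083, -0.006], [-0.0182, 0.0081, -0.0074], [-0.0177, 0.0079, -0.0088], [-0.0171, 0.0076, -0.0101], [-0.0164, 0.0073, -0.0114], [-0.0157, 0.007, -0.0126], [-0.0148, 0.0066, -0.0137], [-0.0139, 0.0062, -0.0148], [-0.013, 0.0058, -0.0158], [-0.0119, 0.0053, -0.0168], [-0.0108, 0.0048, -0.0176], [-0.0097, 0.0043, -0.0184], [-0.0085, 0.0038, -0.0191], [-0.0073, 0.0032, -0.0197], [-0.006, 0.0027, -0.0202], [-0.0047, 0.0021, -0.0206], [-0.0034, 0.0015, -0.0209], [-0.0021, 0.0009, -0.0211]]
[ 0.41568389 -0.14748487  0.12856751]
t 38.2 pos [ 0.6762 -0.2635  0.3533] rpy [-179.9    7.9  155.8] F [-1.6 -3.6  0.5] open 0.0357 j [  -5.   18.   10.    3.  -74. -110.]
```

Emit:
play_rows(deltas=[[-0.0193,0.0086,0.0027,0,0,0],[-0.0194,0.0086,0.0012,0,0,0],[-0.0194,0.0086,-0.0002,0,0,0],[-0.0194,0.0086,-0.0017,0,0,0],[-0.0192,0.0086,-0.0032,0,0,0],[-0.019,0.0084,-0.0046,0,0,0],[-0.0186,0.0083,-0.006,0,0,0],[-0.0182,0.0081,-0.0074,0,0,0]])

```text
clock: 39.05
tool_pos: [0.5545, -0.2091, 0.3384]
orientation: [-180.0, 8.1, 155.8]
force: [2.1, -4.4, -0.9]
opening: 0.0362
gripper_force: 30.0
```

Emit:
play_rows(deltas=[[-0.0177,0.0079,-0.0088,0,0,0],[-0.0171,0.0076,-0.0101,0,0,0],[-0.0164,0.0073,-0.0114,0,0,0],[-0.0157,0.007,-0.0126,0,0,0],[-0.0148,0.0066,-0.0137,0,0,0],[-0.0139,0.0062,-0.0148,0,0,0],[-0.013,0.0058,-0.0158,0,0,0],[-0.0119,0.0053,-0.0168,0,0,0]])

```text
clock: 39.85
tool_pos: [0.4568, -0.1655, 0.2546]
orientation: [-180.0, 7.9, 155.8]
force: [-3.1, 0.6, 0.8]
opening: 0.0357
gripper_force: 30.0
```

Emit:
play_rows(deltas=[[-0.0108,0.0048,-0.0176,0,0,0],[-0.0097,0.0043,-0.0184,0,0,0],[-0.0085,0.0038,-0.0191,0,0,0],[-0.0073,0.0032,-0.0197,0,0,0],[-0.006,0.0027,-0.0202,0,0,0],[-0.0047,0.0021,-0.0206,0,0,0],[-0.0034,0.0015,-0.0209,0,0,0],[-0.0021,0.0009,-0.0211,0,0,0],[0,0,0,0,0,0],[0,0,0,0,0,0]])

```text
clock: 40.85
tool_pos: [0.4143, -0.1466, 0.1276]
orientation: [-179.9, 7.7, 155.7]
force: [-5.4, 8.0, -3.3]
opening: 0.036
gripper_force: 30.0
```

Emit:
play_rows(deltas=[[0,0,0,0,0,0],[0,0,0,0,0,0],[0,0,0,0,0,0],[0,0,0,0,0,0],[0,0,0,0,0,0],[-0.006,0.0027,0.04,0,0,0],[-0.006,0.0027,0.04,0,0,0],[-0.004,0.002,0.05,0,0,0],[0,0,0.05,0,0,0]], gripper=0.7)

```text
clock: 41.75
tool_pos: [0.4024, -0.141, 0.2742]
orientation: [180.0, 7.9, 155.8]
force: [1.1, -0.1, 0.3]
opening: 0.0745
gripper_force: 0.0
```

Run:
```python
from h import *
R=Rt(156)
plan([([.4215,-.345,.30],R),([.4215,-.345,.15],R)],v=40)
```

```text
0 to [ 0.422 -0.345  0.3  ] n 12 row [0.002, -0.0212, 0.0027, -0.0015, 0.0038, 0.0417]
1 to [ 0.422 -0.345  0.15 ] n 4 row [0.0, 0.0, -0.0469, 0.0, 0.0, 0.0]
t 41.8 pos [ 0.4024 -0.141   0.2742] rpy [180.    7.9 155.8] F [ 1.1 -0.1  0.3] open 0.0745 j [  12.  -11.  -33.    5.  -61. -128.]
```

Emit:
play_rows(deltas=[[0.002,-0.0212,0.0027,-0.0015,0.0038,0.0417],[0.002,-0.0212,0.0027,-0.0015,0.0038,0.0417],[0.002,-0.0212,0.0027,-0.0015,0.0038,0.0417],[0.002,-0.0212,0.0027,-0.0015,0.0038,0.0417],[0.002,-0.0212,0.0027,-0.0015,0.0038,0.0417],[0.002,-0.0212,0.0027,-0.0015,0.0038,0.0417],[0.002,-0.0212,0.0027,-0.0015,0.0038,0.0417],[0.002,-0.0212,0.0027,-0.0015,0.0038,0.0417],[0.002,-0.0212,0.0027,-0.0015,0.0038,0.0417],[0.002,-0.0212,0.0027,-0.0015,0.0038,0.0417]], gripper=-1)

```text
clock: 42.75
tool_pos: [0.4192, -0.3115, 0.2942]
orientation: [-179.1, 1.2, -128.7]
force: [0.5, 0.2, 0.1]
opening: 0.0022
gripper_force: 0.0
```

Emit:
play_rows(deltas=[[0.002,-0.0212,0.0027,-0.0015,0.0038,0.0417],[0.002,-0.0212,0.0027,-0.0015,0.0038,0.0417],[0,0,0,0,0,0],[0,0,0,0,0,0]])

```text
clock: 43.15
tool_pos: [0.4222, -0.3445, 0.298]
orientation: [-180.0, 0.0, -114.2]
force: [-0.2, 0.3, -0.3]
opening: 0.0003
gripper_force: 0.0
```

Run:
```python
from h import *
R=Rt(156)
plan([([.4215,-.345,.14],R)],v=40)
n="side"; p,d=snapshot(n); cv2.imwrite("pics/s7.png",p)
p2,d2=snapshot("top"); a=p2[130:290,270:450]; b=p[60:220,200:380]
cv2.imwrite("pics/c7.png",cv2.hconcat([cv2.resize(a,(400,356)),cv2.resize(b,(400,356))]))
P=cloud("top",d2); 
c,s=np.cos(TH),np.sin(TH); D=P-O; X=c*D[...,0]+s*D[...,1]; Y=-s*D[...,0]+c*D[...,1]
m=(abs(X)<.09)&(abs(Y)<.08)&(abs(P[...,2]-.212)<.03)
A=np.c_[X[m],Y[m],np.ones(m.sum())]; print(m.sum(),np.linalg.lstsq(A,P[m][:,2],rcond=None)[0])
```

```text
0 to [ 0.422 -0.345  0.14 ] n 4 row [-0.0002, -0.0001, -0.0494, 0.0, 0.0001, 0.0003]
t 43.1 pos [ 0.4222 -0.3445  0.298 ] rpy [-180.     0.  -114.2] F [-0.2  0.3 -0.3] open 0.0003 j [-19.   6. -11.  -0. -72.  -6.]
725 [-0.00098225 -0.00310366  0.21270451]
```

View pics/c7.png

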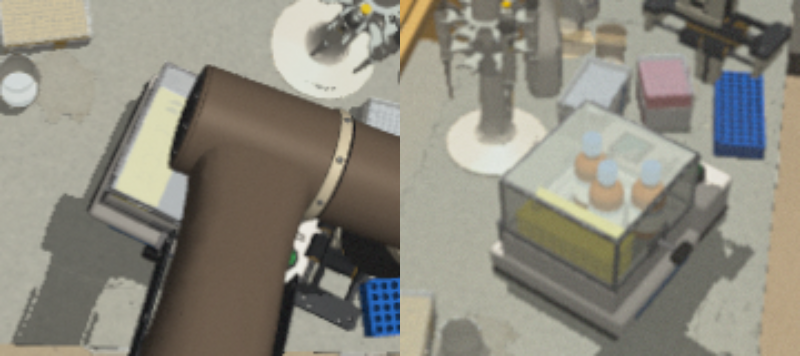

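The hood is shut level (slope 0.001) and the rack and three bottles stand inside. Now I'll press start.

Emit:
play_rows(deltas=[[-0.0002,-0.0001,-0.0494,0,0,0],[-0.0002,-0.0001,-0.0494,0,0,0],[-0.0002,-0.0001,-0.0494,0,0,0],[-0.0002,-0.0001,-0.0494,0,0,0],[0,0,0,0,0,0],[0,0,0,0,0,0]])

```text
clock: 43.85
tool_pos: [0.422, -0.3448, 0.1413]
orientation: [-179.9, -0.0, -114.0]
force: [-0.5, -0.6, 1.7]
opening: 0.0004
gripper_force: 0.0
```

Emit:
play_rows(deltas=[[0,0,-0.008,0,0,0],[0,0,-0.008,0,0,0],[0,0,-0.006,0,0,0],[0,0,0,0,0,0],[0,0,0,0,0,0]])

```text
clock: 44.35
tool_pos: [0.4227, -0.3451, 0.1236]
orientation: [-179.8, 0.0, -114.0]
force: [1.4, 0.7, 3.8]
opening: 0.0001
gripper_force: 1.7
```

Emit:
play_rows(deltas=[[0,0,-0.005,0,0,0],[0,0,-0.004,0,0,0],[0,0,0,0,0,0],[0,0,0,0,0,0]])

```text
clock: 44.75
tool_pos: [0.4228, -0.3453, 0.1206]
orientation: [-179.7, -0.1, -113.9]
force: [-8.8, 13.9, 42.3]
opening: 0.0004
gripper_force: 21.3
```

At 42 N after about 3 mm of travel, the closed fingertips (about 42 mm wide) are probably bearing on the collar. I'll back off and press with one tilted finger corner.

Emit:
play_rows(deltas=[[0,0,0.01,0,0,0],[0,0,0.03,0,0,0],[0,0,0.03,0,0,0],[0,0,0,0,0,0]])

```text
clock: 45.15
tool_pos: [0.423, -0.3457, 0.1748]
orientation: [-179.6, -0.0, -114.0]
force: [1.1, -0.5, -0.3]
opening: 0.0006
gripper_force: 0.0
```

Run:
```python
from h import *
al=np.radians(20); xs=np.array([np.cos(TH),np.sin(TH),0]); z=np.array([0,0,1.])
y=-xs*np.cos(al)+z*np.sin(al); a=-xs*np.sin(al)-z*np.cos(al); R=Ro.from_matrix(np.c_[np.cross(y,a),y,a])
B=np.array([.4215,-.345,0])-.008*xs
plan([(B+[0,0,.17],R),(B+[0,0,.135],R)],v=30)
p,d=snapshot("side"); P=cloud("side",d)
cv2.imwrite("pics/c8.png",cv2.resize(p[60:220,240:440],(800,600),interpolation=2))
```

```text
0 to [ 0.414 -0.342  0.17 ] n 3 row [-0.0037, 0.0016, -0.002, 0.0154, 0.0344, -0.0001]
1 to [ 0.414 -0.342  0.135] n 2 row [0.0, 0.0, -0.0219, 0.0, 0.0, 0.0]
t 45.1 pos [ 0.423  -0.3457  0.1748] rpy [-179.6   -0.  -114. ] F [ 1.1 -0.5 -0.3] open 0.0006 j [-19.  12. -22.   0. -56.  -5.]
```

View pics/c8.png

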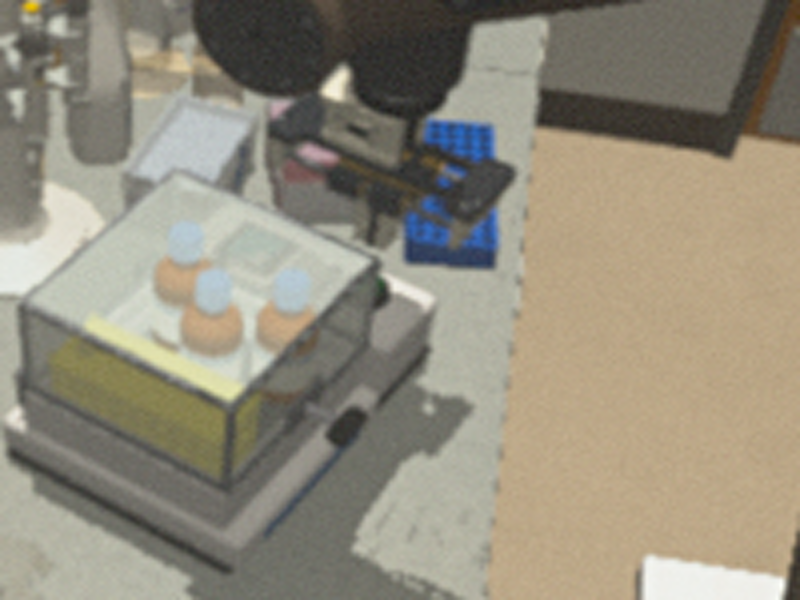

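The picture shows the hood still closed over the load, and the closed fingers near (390,235) in the crop, above the button at (378,290).

Emit:
play_rows(deltas=[[-0.0037,0.0016,-0.002,0.0154,0.0344,0],[-0.0037,0.0016,-0.002,0.0154,0.0344,0],[-0.0037,0.0016,-0.002,0.0154,0.0344,0],[0,0,0,0,0,0],[0,0,-0.0219,0,0,0],[0,0,-0.0219,0,0,0],[0,0,0,0,0,0],[0,0,0,0,0,0]])

```text
clock: 46.0
tool_pos: [0.4124, -0.3409, 0.1318]
orientation: [159.7, 0.0, -114.0]
force: [-0.6, -0.2, 0.9]
opening: 0.0003
gripper_force: 0.0
```

Emit:
play_rows(deltas=[[0,0,-0.004,0,0,0],[0,0,-0.004,0,0,0],[0,0,0,0,0,0]])

```text
clock: 46.3
tool_pos: [0.4132, -0.3413, 0.1259]
orientation: [159.8, 0.0, -114.0]
force: [0.1, -0.4, 4.2]
opening: 0.0003
gripper_force: 1.8
```

Emit:
play_rows(deltas=[[0,0,-0.003,0,0,0],[0,0,0,0,0,0]])

```text
clock: 46.5
tool_pos: [0.4132, -0.3413, 0.1237]
orientation: [159.8, 0.0, -114.0]
force: [0.8, -0.2, 6.0]
opening: 0.0004
gripper_force: 3.1
```

Emit:
play_rows(deltas=[[0,0,-0.002,0,0,0],[0,0,0,0,0,0]])

```text
clock: 46.7
tool_pos: [0.4133, -0.3414, 0.1234]
orientation: [159.8, 0.0, -113.9]
force: [-0.4, 2.3, 16.5]
opening: 0.0007
gripper_force: 7.9
```

Emit:
play_rows(deltas=[[0,0,-0.0015,0,0,0],[0,0,0,0,0,0]])

```text
clock: 46.9
tool_pos: [0.4133, -0.3414, 0.1232]
orientation: [159.8, -0.0, -113.9]
force: [-0.7, 3.6, 22.6]
opening: 0.0007
gripper_force: 11.5
```

The spring slope is about 0.8 N/mm, followed by a hard stop at 6 N, which matches full 6 mm travel. Retreat and verify.

Emit:
play_rows(deltas=[[0,0,0.02,0,0,0],[0,0,0.05,0,0,0],[0,0,0.05,0,0,0],[0,0,0.05,0,0,0],[0,-0.05,0.02,0,0,0],[0,-0.05,0,0,0,0],[0,-0.05,0,0,0,0],[0,-0.05,0,0,0,0],[0,0,0,0,0,0],[0,0,0,0,0,0]])

```text
clock: 47.9
tool_pos: [0.4124, -0.5015, 0.2707]
orientation: [159.6, 0.1, -114.1]
force: [1.0, -0.2, 0.4]
opening: 0.0003
gripper_force: 0.0
```

Run:
```python
from h import *
p2,d2=snapshot("top"); p,d=snapshot("side"); a=p2[130:290,210:450]
cv2.imwrite("pics/c9.png",cv2.resize(a,(780,520),interpolation=2))
P=cloud("top",d2); c,s=np.cos(TH),np.sin(TH); D=P-O; X=c*D[...,0]+s*D[...,1]; Y=-s*D[...,0]+c*D[...,1]
m=(abs(X)<.09)&(abs(Y)<.08)&(abs(P[...,2]-.212)<.03)
A=np.c_[X[m],Y[m],np.ones(m.sum())]; print(m.sum(),np.linalg.lstsq(A,P[m][:,2],rcond=None)[0])
q=cv2.imread("pics/top0.png"); print("flask/timer diff",cv2.absdiff(q,p2)[155:200,220:295].mean())
b=P[240:249,394:402,2]; print("btn z",np.median(b)); plan([])
```

```text
2992 [ 0.00045092 -0.00021324  0.21270384]
flask/timer diff 8.070123456790123
btn z 0.10944319452818285
t 48.0 pos [ 0.4129 -0.5005  0.2719] rpy [ 1.597e+02  1.000e-01 -1.140e+02] F [-0.7 -0.4  0.1] open 0.0007 j [-32.  29.  13.   3. -94.   8.]
```

View pics/c9.png

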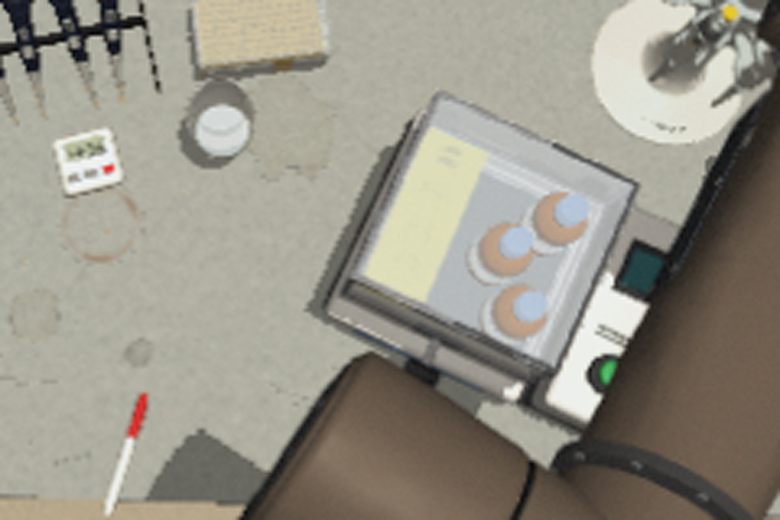

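Hood level, load upright, and the timer (88,160) and flask (221,130) are in place. To be sure of the button travel, I'll press once more in 1 mm steps and watch for where contact starts.

Run:
```python
from h import *
p,R=cur(); plan([([.4135,-.3415,.27],R),([.4135,-.3415,.133],R)],v=40)
```

```text
0 to [ 0.414 -0.342  0.27 ] n 4 row [0.0002, 0.0497, -0.0006, 0.0, 0.0, 0.0]
1 to [ 0.414 -0.342  0.133] n 4 row [0.0, 0.0, -0.0428, 0.0, 0.0, 0.0]
t 48.0 pos [ 0.4129 -0.5005  0.2719] rpy [ 1.597e+02  1.000e-01 -1.140e+02] F [-0.7 -0.4  0.1] open 0.0007 j [-32.  29.  13.   3. -94.   8.]
```

Emit:
play_rows(deltas=[[0.0002,0.0497,-0.0006,0,0,0],[0.0002,0.0497,-0.0006,0,0,0],[0.0002,0.0497,-0.0006,0,0,0],[0.0002,0.0497,-0.0006,0,0,0],[0,0,-0.0428,0,0,0],[0,0,-0.0428,0,0,0],[0,0,-0.0428,0,0,0],[0,0,-0.0428,0,0,0],[0,0,0,0,0,0],[0,0,0,0,0,0]])

```text
clock: 49.0
tool_pos: [0.4138, -0.3416, 0.1344]
orientation: [159.7, 0.0, -113.9]
force: [-0.2, -1.0, 1.1]
opening: 0.0006
gripper_force: 0.0
```

Emit:
play_rows(deltas=[[0,0,-0.0015,0,0,0],[0,0,0,0,0,0]])

```text
clock: 49.2
tool_pos: [0.4144, -0.3422, 0.1338]
orientation: [159.9, 0.1, -114.0]
force: [-0.3, -0.2, -0.5]
opening: 0.0006
gripper_force: 0.0
```

Emit:
play_rows(deltas=[[0,0,-0.0015,0,0,0],[0,0,0,0,0,0]])

```text
clock: 49.4
tool_pos: [0.4137, -0.3421, 0.1315]
orientation: [159.8, 0.1, -114.0]
force: [0.4, 0.3, 1.2]
opening: 0.0002
gripper_force: 0.0
```

Emit:
play_rows(deltas=[[0,0,-0.0015,0,0,0],[0,0,0,0,0,0]])

```text
clock: 49.6
tool_pos: [0.4137, -0.3421, 0.1298]
orientation: [159.8, 0.0, -114.0]
force: [0.6, 0.2, 1.2]
opening: 0.0004
gripper_force: 0.7
```

Emit:
play_rows(deltas=[[0,0,-0.0015,0,0,0],[0,0,0,0,0,0]])

```text
clock: 49.8
tool_pos: [0.4137, -0.3421, 0.1285]
orientation: [159.8, 0.0, -114.0]
force: [0.8, -0.2, 2.4]
opening: 0.0005
gripper_force: 1.0
```

Emit:
play_rows(deltas=[[0,0,-0.0015,0,0,0],[0,0,0,0,0,0]])

```text
clock: 50.0
tool_pos: [0.4137, -0.3421, 0.1273]
orientation: [159.7, 0.0, -114.0]
force: [1.3, -0.5, 2.6]
opening: 0.0003
gripper_force: 1.4
```

Emit:
play_rows(deltas=[[0,0,-0.0015,0,0,0],[0,0,0,0,0,0]])

```text
clock: 50.2
tool_pos: [0.4137, -0.3421, 0.1261]
orientation: [159.8, 0.0, -114.0]
force: [0.4, -0.8, 3.1]
opening: 0.0006
gripper_force: 1.7
```

Emit:
play_rows(deltas=[[0,0,-0.0015,0,0,0],[0,0,0,0,0,0]])

```text
clock: 50.4
tool_pos: [0.4137, -0.3421, 0.1249]
orientation: [159.8, 0.0, -114.0]
force: [0.5, -0.0, 3.9]
opening: 0.0004
gripper_force: 2.1
```

Contact starts at about 0.130 and the hard stop was at 0.1235, so the travel is a full 6 mm. One last push, then clear out.

Emit:
play_rows(deltas=[[0,0,-0.0015,0,0,0],[0,0,-0.001,0,0,0],[0,0,0,0,0,0]])

```text
clock: 50.7
tool_pos: [0.4137, -0.3422, 0.1236]
orientation: [159.8, 0.0, -114.0]
force: [0.5, 0.4, 8.7]
opening: 0.0003
gripper_force: 4.5
```

Emit:
play_rows(deltas=[[0,0,0.02,0,0,0],[0,0,0.05,0,0,0],[0,0,0.05,0,0,0],[0,0,0.05,0,0,0],[0,-0.05,0.02,0,0,0],[0,-0.05,0,0,0,0],[0,-0.05,0,0,0,0],[0,0,0,0,0,0],[0,0,0,0,0,0],[0,0,0,0,0,0]])

```text
clock: 51.7
tool_pos: [0.4135, -0.4613, 0.2743]
orientation: [159.7, 0.1, -114.0]
force: [0.9, 0.8, -0.1]
opening: 0.0005
gripper_force: 0.0
```

Run:
```python
from h import *
print(get_obs()["force"]); print(close_job())
```

```text
[ 0.8699686   0.75730676 -0.08555842]
the job is handed in; nothing more can be done
None
```

The job is handed in at 51.7 s, no verdict shown: the rack and all three bottles found stand in the tray, the hood is shut, start was pressed to its stop (the first try pushed 42 N, probably on the collar), and the timer and flask look unmoved.

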